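Batch-mark petri dishes in their carrier

ROBOT

A 6-joint arm with a two-finger parallel gripper is mounted at the origin on a cart in front of the work surface, level with it; the furniture and walls round the work are solid. World frame = base frame: x ahead of the robot, y to its left, z up, the work surface at z = 0. Lengths are in m, angles in degrees, forces in N, time in s.
With the tool pointing down it reaches from about 0.4 to 0.825 m from the base axis. Payload 7 kg.
Tool frame: the origin (TCP) lies between the finger pads; the fingertips stand 19 mm ahead of it and the grasp point (between the pads) is the TCP; x points along the fingers, y is the direction in which the jaws open and shut, and the axes are right-handed (so a half turn about x gives the same grasp; the last joint's range is limited). The gripper opens to 88 mm and grips with 3 to 60 N. Pads are 19 mm wide; open, the fingers measure 130 mm over their backs; the gripper's body (78 mm by 193 mm) begins 47 mm behind the grasp point.
Start: joints at [-54.998, 20.546, 0.682, 0, -70.136, -16.507], TCP at [0.214, -0.64, 0.246] pointing down, gripper open.
Joint ranges: [-176.03, 176.03], [-82.01, 121.73], [-58.28, 71.71], [-173.87, 95.51], [-174.79, -0.11], [-173.66, 173.66]. Speed limits (degrees/s): [136.94, 136.94, 172.46, 180, 180, 180].

INTERFACE

Orientations are given as [roll, pitch, yaw] about the fixed x, y, z axes, in that order (R = Rz(yaw) Ry(pitch) Rx(roll)).
In Python, from plant import r gives the robot as it stands.
- The arm moves only by the tool send_rows, never from a script. Its argument "plan" is a list of rows, each a list of 2 entries, a list of its own where there are three numbers: the shift along the tool's x, y, z scaled (see below), then the turn, a rotation vector about the tool's x, y, z scaled (see below). A call has exactly 5 rows; each row is the pose to reach, as a shift and turn from the pose measured when the call began, along the tool's axes at that moment; what a row does not reach only later rows make up. The controller multiplies each number of a shift by 0.15 m and each number of a turn by pi/4 rad. A row lasts 1/10 s, in which the tool goes at most 50 mm and 8.59 degrees, less where a joint would pass 70% of its speed; a pose out of reach is approached as far as the arm can. A call with a number of a shift or a turn outside -1 to 1 is refused whole. A call with a gripper value outside its range is refused whole. "jaw" is the opening, from -1 (shut) to 1 (fully open), so that 0 is half open, set as the call begins (left out, the last holds). The fingers move at their own pace and stop on an object; "force" is the grip in N (left out, the last holds). Time passes only in rows, so rows that repeat a pose let the fingers close, or fill a call up. It gives the time, the measured TCP pose, the force and the opening at its end, in the units of the state.
- r.get_state(): the state, without advancing time (a new reading comes with each control period).
- r.capture(name): name is "side" or "top"; returns a dict with "color" (480x640x3 uint8, red, green, blue), "range_z" (480x640 float32, m along the optical axis (not along the pixel's ray), 0 where there is no reading), "mtx" (3x3 intrinsics, pixels), "k1" (the pictures are not rectified: a ray, as slopes to the right and down, at radius r is drawn at 1 + k1 r^2 times it, then the intrinsics apply), "pose" (4x4, takes a point from camera to world coordinates). Camera axes: x right, y down, z forward; pixel columns grow to the right and rows downward; lengths in m; the calibration is good to about 2 mm. A picture is of the moment at which its call begins.
- r.close_job(): hands the job in, once; it reports no verdict.
Trained networks look in a picture, given as the dict that the camera call returned (one of the last four; its "shot" number tells which), for a name from the list of things; names that differ only in an ending like _2 or _b are one class to them, and where a whole thing is asked for, a point or a joint stands for the part that bears it (a point fixed in the world has none). Each returns a list of dicts, best first, with "score" (0 to 1); they miss things now and then, are a little off and sometimes report something else, mostly with a low value. They report only what shows in the picture. A call takes as long as a camera call. They do not tell look-alikes from the thing itself.
- r.find_in(picture, target): "uv" ([column, row] in pixels, amid what is visible of it).
- r.trace(picture, target): "mask" (480x640 bool, what is visible of it) and "uv" ([column, row] in pixels, amid what is visible of it).
The state is a dict: "time_s": time; "joints": joint angles; "qd": joint speeds; "joint_torque": joint torques, N m; "tcp_pos": TCP position; "eef_rot": TCP orientation; "contact_force": force on the tool from outside, world axes, zero at the start; "moment": the same for the moment, N m; "gripper_width": finger opening in m.
Only numpy, scipy, OpenCV 4.12 (cv2) and the standard library are available. Lean on these libraries where they do the work, as an engineer would, in place of code of your own. Each camera call takes 0.05 s, during which the arm holds its last target. There are 200 camera calls.

TASK

Load all the petri dishes into the carrier where it stands on the bench, lying flat in its two wells and no more than two to a well, then set the loaded carrier as one unit fully home in the nest of the marking station. Swing the station's red lever down to its stop twice (the first stroke inks the nibs, the second marks the dishes), each time letting it come all the way back up, then lift the carrier out with its dishes and stand it flat inside the steel tray on the left. Leave the bottles and the beaker where they are.

Things in the scene. Friction and masses are not known exactly. Their poses are not given: they have to be found in the camera images.
- dish_carrier: loose carrier for petri dishes, 0.22 kg: aluminium plate 176 x 66 x 6 mm with a blue-gripped handle in the middle and a round well on either side, each ringed by four steel posts. Origin at the centre of the plate's underside, x along its 176 mm, z up. It is symmetric and may be turned end for end
- carrier_grip (a point): centre of the carrier's blue grip block, 55 mm above the carrier's underside; axes as the carrier's. The block is 36 mm (x) x 14 mm (y) and spans 42 to 68 mm above the underside; below it a thin stem 30 x 8 mm
- well_a (a point): centre of the floor of the well at the carrier's +x end, 52 mm from its centre and 6 mm above its underside; axes as the carrier's. A dish lying here has its origin at this point, a second dish on top 15 mm higher; a well takes two dishes at most
- well_b (a point): the same for the well at the -x end. Each well has four posts 8 mm thick at 25 mm in x and y from its centre, which reach 25 mm above its floor and leave a dish 2.5 mm of play; between them the +y and -y sides are open for fingers
- marking_station: hand-operated marking station fixed to the bench, grey base 18 mm high, x = -55 to 75, y = -155 to 106 mm. Origin on the bench under the centre of its nest; y along the nest, +x to the back. Behind the nest a blue housing, x = 44 to 71 mm, up to z = 64 mm, with two brass nibs; at the -y end two lever cheeks at y = -108 to -148 mm, up to z = 102 mm
- dock (a point): centre of the nest's floor, 18 mm above the bench. The nest is a white frame, inside 71 mm (station x) x 181 mm (station y), walls rising 11.5 mm above the floor: 2.5 mm play for the carrier's plate on every side. The carrier is home when its origin is here and its x lies along the station's y (either way round)
- lever_arm (a joint): sprung lever of the station, rad: 0 at rest (arm rising at 0.5 rad towards the station's -y side), 0.75 at its lower stop; it turns about the station's x axis, the handle going down. A return spring brings it back up when let go. It takes about 2 N at the handle to start, 8 N at the stop
- lever_bar (a point): middle of the lever's red handle, a round bar 20 mm thick and 86 mm long parallel to the station's x; 130 mm from the hinge. At rest it is 114 mm beyond the hinge in the station's -y and 147 mm above the bench, at the stop 126 mm beyond and 53 mm above
- lever_hinge (a point): point on the lever's hinge axis, 85 mm above the bench, at y = -128 mm of the station, with the station's axes
- out_tray: fixed shallow steel tray, outside 222 x 112 x 12 mm, walls 5 mm thick, on the left bench. Origin at the centre of its underside, x along its length
- out_tray_in (a point): centre of the tray's inner floor, 5 mm above the bench, axes as the tray's. Inside 212 x 102 mm
- white_bottle: bystander: white sample bottle 54 mm across, 98 mm tall, origin at the centre of its underside
- amber_bottle: bystander: amber bottle 85 mm across, 206 mm tall, origin at the centre of its underside
- beaker: bystander: clear beaker 73 mm across, 92 mm tall, origin at the centre of its underside
- dish_1: closed petri dish, 15 mm high, 40 g: base 54 mm across up to z = 11 mm, above it a lid 57 mm across (fixed to it). Origin at the centre of its underside, z up. May be absent (None from the start)
- dish_2: closed petri dish, 15 mm high, 40 g: base 54 mm across up to z = 11 mm, above it a lid 57 mm across (fixed to it). Origin at the centre of its underside, z up. May be absent (None from the start)
- dish_3: closed petri dish, 15 mm high, 40 g: base 54 mm across up to z = 11 mm, above it a lid 57 mm across (fixed to it). Origin at the centre of its underside, z up. May be absent (None from the start)
- dish_4: closed petri dish, 15 mm high, 40 g: base 54 mm across up to z = 11 mm, above it a lid 57 mm across (fixed to it). Origin at the centre of its underside, z up. May be absent (None from the start)
There are look-alikes about, which are no part of the job. What is shaped like the dish_1 but purple is not meant.

How it is judged:
By the outcome, as a careful person would: the job done as asked, in the order asked, and still so for the second after the job is handed in, with the robot touching nothing.
Of dish_1, dish_2, dish_3, dish_4 only 2 to 4 are there at a start; the rules pass over those that are not, and their reading is None.
At some moment in a run one of dish_1, dish_2, dish_3, dish_4, dish_carrier may be knocked a few centimetres aside while the robot is not near it.
It also fails if it takes over 210 s, if anything falls off the work surface, if the arm or the gripper's body presses on something with over 40 N, if the wrist force passes 120 N, or if a joint passes its speed limit or range.

## Working session

There is one attempt and no reset: what is moved stays moved. The work goes in short steps, Python scripts to look and compute and a tool call to move; the robot and the scene stay as the last step left them, time stands still between calls to the robot, and variables do not carry over. Pictures are saved under pics/ and viewed, about 12 in all and at most 16, crops included, and the job is handed in when it is done.

Besides the shell and the picture viewer there is one more tool, called after "Request:" by a JSON object that holds its "name" and its "arguments". send_rows: Moves the arm, as the interface text tells. Its arguments: {"type":"object","properties":{"plan":{"type":"array"},"jaw":{"type":"number"},"force":{"type":"number"}},"required":["plan"]}

```bash
ls; mkdir -p pics
cat > h.py <<'E'
import numpy as np, cv2
from plant import r
from scipy.spatial.transform import Rotation as R
def cap(n,save=None):
    c=r.capture(n)
    if save: cv2.imwrite('pics/'+save,c['color'][:,:,::-1])
    return c
def cloud(c):
    K=c['mtx'];v,u=np.mgrid[0:480,0:640]
    d=np.array([c['k1'],0,0,0,0.]) if np.isscalar(c['k1']) else np.array([float(np.ravel(c['k1'])[0]),0,0,0,0])
    p=cv2.undistortPoints(np.stack([u,v],-1).reshape(-1,1,2).astype(float),K,d).reshape(480,640,2)
    z=c['range_z'][...,None]
    P=np.concatenate([p*z,z],-1)
    T=c['pose'];W=P@T[:3,:3].T+T[:3,3]
    W[c['range_z']<=0]=np.nan
    return W
E
python3 - <<'E'
from h import *
for n in ('top','side'):
    c=cap(n,n+'1.png');W=cloud(c)
    print(n,c['pose'].round(3).tolist(),c['mtx'].round(1).tolist(),c['k1'],c['shot'])
    for t in ['dish_carrier','marking_station','out_tray','dish_1','lever_bar','lever_arm','white_bottle','amber_bottle','beaker']:
        for o in r.trace(c,t)[:6]:
            m=o['mask'];p=W[m];p=p[~np.isnan(p[:,0])]
            if len(p): print(t,round(o['score'],2),np.round(o['uv']),m.sum(),'med',np.median(p,0).round(3),'lo',np.percentile(p,2,0).round(3),'hi',np.percentile(p,98,0).round(3),c['color'][m].mean(0).round())
print(r.get_state())
E
```

```text
pics
top [[0.017, -0.998, 0.066, 0.469], [-1.0, -0.015, 0.017, 0.033], [-0.016, -0.067, -0.998, 1.327], [0.0, 0.0, 0.0, 1.0]] [[438.5, 0.0, 318.6], [0.0, 438.5, 237.1], [0.0, 0.0, 1.0]] 0.03622681531460971 1
dish_carrier 0.62 [314. 281.] 1265 med [0.429 0.069 0.007] lo [0.346 0.034 0.001] hi [0.512 0.104 0.068] [158. 159. 162.]
marking_station 0.56 [334. 214.] 4259 med [0.623 0.015 0.021] lo [ 0.563 -0.19   0.011] hi [0.686 0.154 0.156] [142. 143. 152.]
out_tray 0.8 [216. 259.] 2723 med [0.487 0.362 0.006] lo [ 0.383  0.306 -0.   ] hi [0.594 0.415 0.014] [193. 196. 200.]
dish_1 0.84 [472. 260.] 289 med [ 0.495 -0.4    0.015] lo [ 0.47  -0.426  0.008] hi [ 0.52  -0.376  0.02 ] [130.  72. 157.]
dish_1 0.7 [466. 298.] 306 med [ 0.39  -0.378  0.015] lo [ 0.364 -0.404  0.004] hi [ 0.413 -0.353  0.02 ] [203. 203. 204.]
dish_1 0.6 [378. 283.] 300 med [ 0.426 -0.12   0.015] lo [ 0.399 -0.145 -0.002] hi [ 0.453 -0.093  0.021] [224. 224. 224.]
lever_bar 0.9 [400. 215.] 513 med [ 0.618 -0.178  0.142] lo [ 0.581 -0.202 -0.002] hi [ 0.654 -0.065  0.161] [172. 113. 114.]
lever_arm 0.87 [402. 214.]
[... 3015 characters left out ...]
 hi [0.597 0.42  0.013] [146. 150. 152.]
{'time_s': 1.0, 'joints': array([-5.49990009e+01,  2.05453140e+01,  6.83239487e-01, -2.67309458e-04,
       -7.01371742e+01, -1.65071434e+01]), 'qd': array([-0.08362439, -0.00294581, -0.10738557, -0.01521718, -0.11744399,
        0.02703963]), 'joint_torque': array([-8.69721225e-05, -5.82391942e+01,  2.93301594e+01,  7.00276807e+00,
        1.23850399e-02, -3.86119791e-05]), 'tcp_pos': array([ 0.21409292, -0.64012705,  0.24558196]), 'eef_rot': array([-54.9890683 ,  89.99920783, -36.49530351]), 'contact_force': array([-0.39369701, -0.16159815,  0.02135497]), 'moment': array([ 0.0134389 , -0.01091425, -0.02810373]), 'gripper_width': 0.08792819407828895}
```

View pics/top1.png

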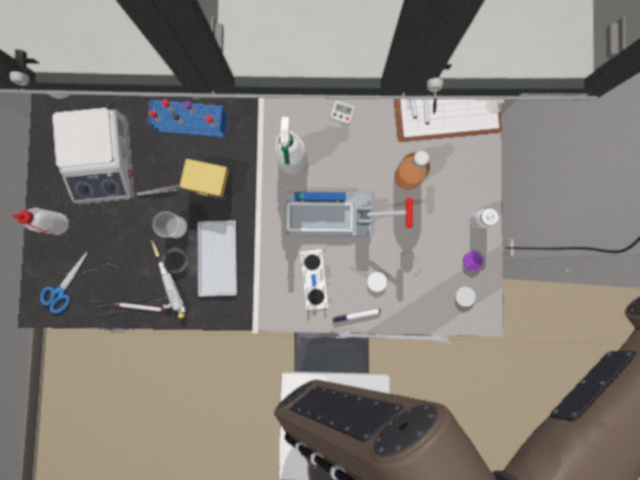

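View pics/side1.png

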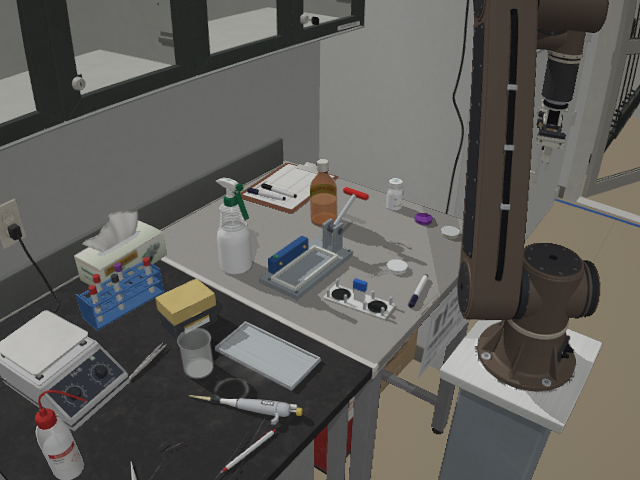

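Top view: two white dishes (378,283) and (466,298). The purple look-alike is at (472,260), the carrier at (314,281), the station at (334,214) with its lever bar at (409,213), and the tray at (216,259). The side view shows the same, plus a spray bottle close behind the station. Next I'll take precise measurements.

```bash
cat >> h.py <<'E'
def rect(p,lo,hi):
    q=p[(p[:,2]>lo)&(p[:,2]<hi)][:,:2].astype(np.float32)
    (c,s,a)=cv2.minAreaRect(q*1000); return np.round(c,1),np.round(s,1),round(a,2),len(q)
def pts(W,m): 
    p=W[m];return p[~np.isnan(p[:,0])]
def circ(q):
    c,rad=cv2.minEnclosingCircle((q[:,:2]*1000).astype(np.float32)); return np.round(c,1),round(rad,1),q[:,:2].mean(0).round(4)*1000
E
python3 - <<'E'
from h import *
for n in ('top','side'):
    c=cap(n);W=cloud(c);print(n)
    m=np.ones((480,640),bool);A=pts(W,m)
    for o in r.trace(c,'dish_1')[:6]:
        p=pts(W,o['mask']);print('dish',c['color'][o['mask']].mean(0).round(),circ(p[p[:,2]>0.013]), np.median(p[p[:,2]>0.012,2]).round(4))
    p=pts(W,r.trace(c,'dish_carrier')[0]['mask']);print('car plate',rect(p,0.001,0.012),'posts',rect(p,.02,.04),'grip',rect(p,.055,.08),p[p[:,2]>.055].mean(0).round(4))
    p=pts(W,r.trace(c,'out_tray')[0]['mask']);print('tray rim',rect(p,.009,.02),'all',rect(p,-.01,.02))
    p=pts(W,r.trace(c,'marking_station')[0]['mask']);print('stn base',rect(p,.012,.024),'frame',rect(p,.026,.036),'hous',rect(p,.055,.075))
    p=A[(A[:,2]>.13)&(A[:,0]>.55)&(A[:,0]<.69)&(A[:,1]>-.23)&(A[:,1]<-.15)];print('bar',rect(p,.14,.17),p.mean(0).round(4))
    p=A[(A[:,2]>.05)&(A[:,0]>.6)&(A[:,0]<.8)&(A[:,1]>.02)&(A[:,1]<.2)]
    q=p[p[:,2]>.09];print('spray',q.min(0).round(3),q.max(0).round(3))
    if n=='top': cv2.imwrite('pics/crop_top.png',cv2.resize(c['color'][90:340,250:510,::-1],None,fx=3,fy=2.4,interpolation=cv2.INTER_CUBIC)[:600,:800])
E
```

```text
top
dish [224. 224. 224.] (array([ 427.2, -118.3]), 28.4, array([ 426.8, -118.2])) 0.0151
dish [193. 195. 200.] (array([491.4, 360.2]), 119.2, array([494.3, 352.4])) 0.0136
dish [129.  73. 157.] (array([ 493.6, -401.5]), 28.5, array([ 494.3, -402. ])) 0.0151
dish [205. 205. 205.] (array([ 389.5, -378.1]), 28.3, array([ 389.6, -377.6])) 0.0154
dish [190. 189. 190.] (array([ 615.3, -420.1]), 27.2, array([ 612.9, -412.9])) 0.0908
car plate (array([430.1,  68.7]), array([174.3,  65.3]), 7.24, 1055) posts (array([429.5,  68.5]), array([160. ,  57.2]), 7.6, 53) grip (array([430.1,  68.7]), array([35.4, 13.8]), 7.41, 63) [0.4302 0.0685 0.067 ]
tray rim (array([489.4, 360.5]), array([220.8, 113. ]), 2.74, 491) all (array([489.1, 363.9]), array([221.1, 119.8]), 2.74, 2788)
stn base (array([626.2,  29.7]), array([130.3, 261. ]), 0.38, 2421) frame (array([617.2,  32.2]), array([242.1,  96.9]), 86.61, 481) hous (array([658.8,  11.7]), array([236.1,  73.3]), 69.96, 474)
bar (array([ 617.7, -178.5]), array([83.6, 36.4]), 0.15, 269) [ 0.6167 -0.1823  0.1525]
spray [0.739 0.02  0.09 ] [0.8   0.2   0
[... 244 characters left out ...]
 386.9, -374.4])) 0.0137
car plate (array([428.9,  69.7]), array([177.2,  78.6]), 10.37, 923) posts (array([427.3,  72.9]), array([161.2,  60.1]), 8.71, 135) grip (array([428.6,  70.4]), array([35.9, 23.9]), 13.53, 89) [0.4275 0.0726 0.0629]
tray rim (array([488.4, 363.9]), array([225.7, 115.5]), 2.35, 450) all (array([495.1, 359.8]), array([238.3, 126.9]), 1.3, 3554)
stn base (array([629.6, -25.4]), array([151.6, 387.4]), 4.35, 1881) frame (array([619.3,  32.2]), array([248.2, 113.2]), 85.3, 441) hous (array([656.4,  14.4]), array([237.4,  74.9]), 71.04, 418)
bar (array([ 616.1, -178.1]), array([84.9, 35.2]), 4.32, 182) [ 0.6143 -0.1788  0.1478]
spray [0.737 0.02  0.09 ] [0.8   0.2   0.728]
```

View pics/crop_top.png

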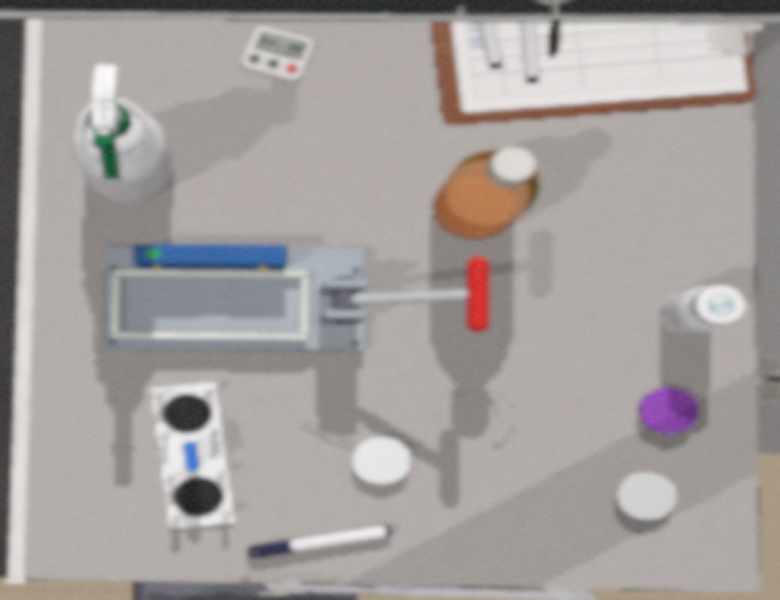

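Top view crop: exactly two white dishes and the purple look-alike, and the station, carrier and tray sizes all match the ones given. I'll write a move planner next.

```bash
cat >> h.py <<'E'
def down(a):
    a=np.radians(a);c,s=np.cos(a),np.sin(a)
    return np.array([[0,c,s],[0,s,-c],[-1,0,0.]])
def cur():
    s=r.get_state();return np.array(s['tcp_pos']),R.from_euler('xyz',s['eef_rot'],degrees=True).as_matrix()
def legs(wps,start=None):
    """wps: list of (x,y,z,jaw_yaw); prints shift,turn for each leg"""
    p,M=start or cur()
    for w in wps:
        q=np.array(w[:3]);N=down(w[3])
        sh=M.T@(q-p)/.15; tv=R.from_matrix(M.T@N).as_rotvec()/(np.pi/4)
        print(w,sh.round(3).tolist(),tv.round(3).tolist(),'' if max(abs(sh).max(),abs(tv).max())<=1 else '!!!','d',round(np.linalg.norm(q-p),3))
        p,M=q,N
def info():
    s=r.get_state();p,M=cur();print(round(s['time_s'],2),p.round(4),'jawyaw',np.degrees(np.arctan2(M[1,1],M[0,1])).round(2),'x',M[:,0].round(4),'F',s['contact_force'].round(1),'w',round(s['gripper_width'],4),'J',s['joints'].round(1))
E
python3 - <<'E'
from h import *
info()
print(cur()[1].round(3))
for a in (97.35,-82.65):
  print(a);legs([(.30,-.51,.20,-50),(.385,-.382,.10,-82.65),(.3895,-.378,.022,-82.65)]) if a<0 else legs([(.3,-.51,.2,97.35)])
E
```

```text
1.5 [ 0.2141 -0.6401  0.2456] jawyaw 108.49 x [-0.  0. -1.] F [-0.1 -0.8 -0. ] w 0.0876 J [-55.   20.5   0.7  -0.  -70.1 -16.5]
[[-0.    -0.317  0.948]
 [ 0.     0.948  0.317]
 [-1.     0.     0.   ]]
97.35
(0.3, -0.51, 0.2, 97.35) [0.304, 0.641, 0.818] [0.248, -0.0, -0.0]  d 0.162
-82.65
(0.3, -0.51, 0.2, -50) [0.304, 0.641, 0.818] [3.522, -0.0, -0.0] !!! d 0.162
(0.385, -0.382, 0.1, -82.65) [0.667, -0.289, -0.983] [0.726, 0.0, 0.0]  d 0.183
(0.3895, -0.378, 0.022, -82.65) [0.52, -0.023, -0.033] [0.0, 0.0, 0.0]  d 0.078
```

Run:
```python
from h import *
legs([(.30,-.51,.20,97.35),(.3895,-.378,.10,97.35),(.3895,-.378,.022,97.35)])
```

```text
(0.3, -0.51, 0.2, 97.35) [0.304, 0.641, 0.818] [0.248, -0.0, -0.0]  d 0.162
(0.3895, -0.378, 0.1, 97.35) [0.667, 0.796, 0.704] [0.0, 0.0, 0.0]  d 0.188
(0.3895, -0.378, 0.022, 97.35) [0.52, 0.0, 0.0] [0.0, 0.0, 0.0]  d 0.078
```

Request:
{"name": "send_rows", "arguments": {"plan": [[[0.06, 0.13, 0.16], [0.05, 0, 0]], [[0.12, 0.26, 0.33], [0.1, 0, 0]], [[0.2, 0.42, 0.55], [0.17, 0, 0]], [[0.304, 0.641, 0.818], [0.248, 0, 0]], [[0.304, 0.641, 0.818], [0.248, 0, 0]]], "jaw": 1, "force": 12}}

```text
time_s: 2.0
tcp_pos: [0.3013, -0.5059, 0.1985]
eef_rot: [100.1, 89.8, 107.4]
contact_force: [-0.7, -0.7, -0.5]
gripper_width: 0.0873
```

Run:
```python
from h import *
info()
c=cap('top');W=cloud(c)
for o in r.trace(c,'dish_1')[:6]:
    p=pts(W,o['mask']);q=p[(p[:,2]>0.013)&(p[:,2]<.02)]
    if len(q):print('dish',c['color'][o['mask']].mean(0).round(),circ(q))
legs([(.3895,-.378,.10,97.35),(.3895,-.378,.022,97.35)])
```

```text
2.0 [ 0.3013 -0.5059  0.1985] jawyaw 97.37 x [-8.0e-04  2.5e-03 -1.0e+00] F [-0.7 -0.7 -0.5] w 0.0873 J [-40.3  14.6 -14.2  -0.1 -61.4 -42.3]
dish [122.  69. 147.] (array([ 493.8, -401.9]), 28.1, array([ 493.3, -401.6]))
dish [208. 208. 208.] (array([ 390.1, -378.3]), 27.7, array([ 390.9, -377.4]))
dish [193. 193. 194.] (array([ 610.3, -403.5]), 16.9, array([ 612.2, -398.9]))
(0.3895, -0.378, 0.1, 97.35) [0.667, 0.789, 0.701] [0.003, -0.0, 0.0]  d 0.187
(0.3895, -0.378, 0.022, 97.35) [0.52, 0.0, 0.0] [0.0, 0.0, 0.0]  d 0.078
```

Request:
{"name": "send_rows", "arguments": {"plan": [[[0.17, 0.2, 0.18], [0, 0, 0]], [[0.34, 0.4, 0.36], [0, 0, 0]], [[0.51, 0.6, 0.54], [0, 0, 0]], [[0.657, 0.789, 0.701], [0, 0, 0]], [[0.657, 0.789, 0.701], [0, 0, 0]]]}}

```text
time_s: 2.6
tcp_pos: [0.3899, -0.3757, 0.0992]
eef_rot: [141.3, 89.8, 149.0]
contact_force: [-1.2, -1.3, 0.4]
gripper_width: 0.0878
```

Run:
```python
from h import *
info()
legs([(.3897,-.378,.022,97.35)])
```

```text
2.6 [ 0.3899 -0.3757  0.0992] jawyaw 97.64 x [-0.003   0.0018 -1.    ] F [-1.2 -1.3  0.4] w 0.0878 J [-23.2  16.4 -26.8  -0.  -47.  -59.1]
(0.3897, -0.378, 0.022, 97.35) [0.515, -0.016, -0.002] [0.006, -0.004, -0.003]  d 0.077
```

Request:
{"name": "send_rows", "arguments": {"plan": [[[0.15, -0.016, -0.002], [0.006, -0.004, -0.003]], [[0.3, -0.016, -0.002], [0.006, -0.004, -0.003]], [[0.45, -0.016, -0.002], [0.006, -0.004, -0.003]], [[0.515, -0.016, -0.002], [0.006, -0.004, -0.003]], [[0.515, -0.016, -0.002], [0.006, -0.004, -0.003]]]}}

```text
time_s: 3.1
tcp_pos: [0.389, -0.3788, 0.0211]
eef_rot: [152.1, 89.9, 159.4]
contact_force: [0.5, 0.3, -0.3]
gripper_width: 0.0876
```

Request:
{"name": "send_rows", "arguments": {"plan": [[[0, 0, 0], [0, 0, 0]], [[0, 0, 0], [0, 0, 0]], [[0, 0, 0], [0, 0, 0]], [[0, 0, 0], [0, 0, 0]], [[0, 0, 0], [0, 0, 0]]], "jaw": -1, "force": 12}}

```text
time_s: 3.6
tcp_pos: [0.3893, -0.3789, 0.0217]
eef_rot: [165.7, 90.0, 173.0]
contact_force: [-0.9, 0.1, 3.6]
gripper_width: 0.0558
```

Run:
```python
from h import *
info()
```

```text
3.6 [ 0.3893 -0.3789  0.0217] jawyaw 97.33 x [-7.e-04  1.e-04 -1.e+00] F [-0.9  0.1  3.6] w 0.0558 J [-23.5  22.8 -30.8   0.  -36.5 -59.1]
```

Run:
```python
from h import *
legs([(.40,-.375,.11,97.35),(.44,-.24,.11,97.35),(.44,-.10,.11,97.35),(.42,.03,.11,97.35),(.3785,.062,.11,97.35)])
```

```text
(0.4, -0.375, 0.11, 97.35) [-0.589, 0.017, 0.074] [-0.0, -0.001, -0.0]  d 0.089
(0.44, -0.24, 0.11, 97.35) [0.0, 0.858, 0.38] [0.0, 0.0, 0.0]  d 0.141
(0.44, -0.1, 0.11, 97.35) [0.0, 0.926, 0.119] [0.0, 0.0, 0.0]  d 0.14
(0.42, 0.03, 0.11, 97.35) [0.0, 0.877, -0.021] [0.0, 0.0, 0.0]  d 0.132
(0.3785, 0.062, 0.11, 97.35) [0.0, 0.247, -0.247] [0.0, 0.0, 0.0]  d 0.052
```

Request:
{"name": "send_rows", "arguments": {"plan": [[[-0.1, 0, 0], [0, 0, 0]], [[-0.25, 0, 0], [0, 0, 0]], [[-0.4, 0.01, 0.04], [0, 0, 0]], [[-0.59, 0.017, 0.074], [0, 0, 0]], [[-0.59, 0.017, 0.074], [0, 0, 0]]]}}

```text
time_s: 4.1
tcp_pos: [0.4026, -0.376, 0.1142]
eef_rot: [-40.3, 89.6, -32.8]
contact_force: [0.5, -0.5, -0.8]
gripper_width: 0.0564
```

Request:
{"name": "send_rows", "arguments": {"plan": [[[0, 0.15, 0.07], [0, 0, 0]], [[0, 0.35, 0.16], [0, 0, 0]], [[0, 0.55, 0.25], [0, 0, 0]], [[0, 0.75, 0.33], [0, 0, 0]], [[0, 0.858, 0.38], [0, 0, 0]]]}}

```text
time_s: 4.6
tcp_pos: [0.4425, -0.2391, 0.1136]
eef_rot: [-38.4, 89.7, -31.0]
contact_force: [0.2, -0.2, 0.0]
gripper_width: 0.0561
```

Request:
{"name": "send_rows", "arguments": {"plan": [[[0, 0.15, 0.02], [0, 0, 0]], [[0, 0.35, 0.04], [0, 0, 0]], [[0, 0.55, 0.07], [0, 0, 0]], [[0, 0.75, 0.1], [0, 0, 0]], [[0, 0.926, 0.119], [0, 0, 0]]]}}

```text
time_s: 5.1
tcp_pos: [0.4418, -0.0978, 0.1129]
eef_rot: [-38.4, 89.7, -30.9]
contact_force: [0.9, -0.0, -0.0]
gripper_width: 0.056
```

Request:
{"name": "send_rows", "arguments": {"plan": [[[0, 0.15, 0], [0, 0, 0]], [[0, 0.35, -0.01], [0, 0, 0]], [[0, 0.55, -0.02], [0, 0, 0]], [[0, 0.75, -0.02], [0, 0, 0]], [[0, 0.877, -0.021], [0, 0, 0]]]}}

```text
time_s: 5.6
tcp_pos: [0.421, 0.0337, 0.1123]
eef_rot: [-35.1, 89.7, -27.6]
contact_force: [1.4, -0.1, -0.9]
gripper_width: 0.056
```

Request:
{"name": "send_rows", "arguments": {"plan": [[[0, 0.1, -0.1], [0, 0, 0]], [[0, 0.2, -0.2], [0, 0, 0]], [[0, 0.247, -0.247], [0, 0, 0]], [[0, 0.247, -0.247], [0, 0, 0]], [[0, 0.247, -0.247], [0, 0, 0]]]}}

```text
time_s: 6.1
tcp_pos: [0.3798, 0.0657, 0.1122]
eef_rot: [-30.6, 89.7, -23.0]
contact_force: [0.3, -0.4, 0.2]
gripper_width: 0.056
```

Run:
```python
from h import *
info()
c=cap('top');cs=cap('side','side2.png')
for n,c in (('top',c),('side',cs)):
  W=cloud(c)
  for o in r.trace(c,'dish_carrier')[:1]:
    p=pts(W,o['mask']);print('car plate',rect(p,0.001,0.012),'posts',rect(p,.02,.04))
  for o in r.trace(c,'dish_1')[:4]:
    p=pts(W,o['mask']);q=p[p[:,2]>.012]
    print(n,o['uv'],c['color'][o['mask']].mean(0).round(),circ(q),np.median(p,0).round(3))
```

```text
6.1 [0.3798 0.0657 0.1122] jawyaw 97.6 x [ 0.0056 -0.0024 -1.    ] F [ 0.3 -0.4  0.2] w 0.056 J [  40.     0.5  -44.9    0.4  -44.4 -122.7]
car plate (array([462.5,  72.7]), array([110.9,  65.5]), 9.02, 627) posts (array([482. ,  75.4]), array([54.3, 57. ]), 7.6, 25)
top [473.7, 261.5] [139.  77. 168.] (array([ 494.2, -401.9]), 27.8, array([ 494. , -401.7])) [ 0.493 -0.402  0.015]
top [377.8, 283.9] [213. 214. 214.] (array([ 425.9, -118.8]), 26.6, array([ 425.9, -118.8])) [ 0.426 -0.12   0.015]
car plate (array([428.6,  71.5]), array([177.4,  72.2]), 7.15, 901) posts (array([427.1,  73.6]), array([161. ,  57.4]), 7.95, 138)
side [424.6, 220.6] [ 97.  55. 119.] (array([ 490.8, -398. ]), 29.0, array([ 489.4, -397.7])) [ 0.488 -0.391  0.01 ]
```

View pics/side2.png

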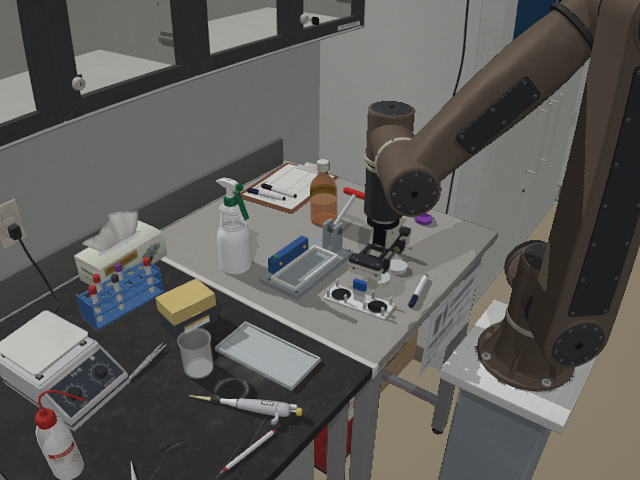

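Run:
```python
from h import *
info()
p0,M=cur()
for n in ('top','side'):
  c=cap(n);W=cloud(c);p=pts(W,np.ones((480,640),bool))
  L=(p-p0)@M   # tool coords
  near=np.hypot(L[:,1],L[:,2])<.13
  for lo in np.arange(-.13,.02,.01):
    q=L[near&(L[:,0]>lo)&(L[:,0]<=lo+.01)]
    if len(q)>3: print(n,round(lo,3),len(q),'y',(q[:,1].min()*1e3).round(1),(q[:,1].max()*1e3).round(1),'z',(q[:,2].min()*1e3).round(1),(q[:,2].max()*1e3).round(1))
```

```text
6.4 [0.3797 0.0653 0.1119] jawyaw 97.49 x [ 0.0048 -0.0029 -1.    ] F [-0.2  0.1  0.4] w 0.0559 J [  39.9    0.6  -44.9    0.4  -44.4 -122.8]
top -0.1 291 y -94.9 97.0 z -36.7 38.7
top -0.09 374 y -95.1 97.7 z -38.6 39.0
top -0.08 62 y -59.9 88.2 z -37.1 39.2
top -0.07 47 y -66.9 69.8 z -36.6 38.5
top -0.06 4 y -67.3 48.5 z 30.9 38.6
side -0.13 73 y 1.2 21.8 z -24.6 21.0
side -0.12 97 y -14.3 20.8 z -27.4 21.6
side -0.11 95 y -45.0 22.3 z -28.7 21.7
side -0.1 151 y -84.9 102.6 z -38.1 35.8
side -0.09 657 y -98.1 103.3 z -40.6 39.2
side -0.08 184 y -90.5 100.3 z -40.5 37.9
side -0.07 293 y -95.0 96.3 z -41.0 38.1
side -0.06 192 y -84.2 95.0 z -41.4 38.0
side -0.05 78 y -81.9 92.2 z -39.6 35.4
side -0.04 11 y -33.5 -26.9 z -13.0 -2.7
side -0.03 7 y -35.2 -29.0 z -6.3 1.1
side -0.02 8 y -45.1 51.0 z -11.6 7.7
side -0.01 31 y 35.2 50.6 z -12.0 11.3
side -0.0 107 y -44.9 50.2 z -30.6 11.3
side 0.01 77 y -38.5 47.5 z -28.8 10.0
```

Run:
```python
from h import *
legs([(.3782,.062,.05,97.4),(.3782,.062,.0285,97.4)])
```

```text
(0.3782, 0.062, 0.05, 97.4) [0.413, -0.019, -0.014] [0.002, 0.006, 0.004]  d 0.062
(0.3782, 0.062, 0.0285, 97.4) [0.143, 0.0, 0.0] [0.0, 0.0, 0.0]  d 0.022
```

Request:
{"name": "send_rows", "arguments": {"plan": [[[0.1, -0.019, -0.014], [0.002, 0.006, 0.004]], [[0.2, -0.019, -0.014], [0.002, 0.006, 0.004]], [[0.3, -0.019, -0.014], [0.002, 0.006, 0.004]], [[0.413, -0.019, -0.014], [0.002, 0.006, 0.004]], [[0.413, -0.019, -0.014], [0.002, 0.006, 0.004]]]}}

```text
time_s: 7.0
tcp_pos: [0.3771, 0.0612, 0.0485]
eef_rot: [-149.4, 89.8, -142.0]
contact_force: [-0.5, 0.1, 0.7]
gripper_width: 0.056
```

Run:
```python
from h import *
info()
legs([(.3782,.062,.0285,97.4)])
```

```text
7.0 [0.3771 0.0612 0.0485] jawyaw 97.38 x [-0.0033 -0.0026 -1.    ] F [-0.5  0.1  0.7] w 0.056 J [  39.3    7.4  -49.3   -0.   -33.5 -122. ]
(0.3782, 0.062, 0.0285, 97.4) [0.133, 0.005, 0.008] [-0.0, -0.005, 0.003]  d 0.02
```

Request:
{"name": "send_rows", "arguments": {"plan": [[[0.04, 0.005, 0.008], [0, -0.005, 0.003]], [[0.08, 0.005, 0.008], [0, -0.005, 0.003]], [[0.11, 0.005, 0.008], [0, -0.005, 0.003]], [[0.13, 0.005, 0.008], [0, -0.005, 0.003]], [[0.13, 0.005, 0.008], [0, -0.005, 0.003]]]}}

```text
time_s: 7.5
tcp_pos: [0.378, 0.0619, 0.0288]
eef_rot: [-154.9, 90.0, -147.5]
contact_force: [0.6, -0.5, -0.6]
gripper_width: 0.0556
```

Run:
```python
from h import *
info()
legs([(.3782,.062,.0275,97.4)])
```

```text
7.5 [0.378  0.0619 0.0288] jawyaw 97.38 x [-0. -0. -1.] F [ 0.6 -0.5 -0.6] w 0.0556 J [  39.3    9.9  -50.6   -0.   -29.5 -122. ]
(0.3782, 0.062, 0.0275, 97.4) [0.009, 0.0, 0.001] [-0.0, -0.0, 0.0]  d 0.001
```

Request:
{"name": "send_rows", "arguments": {"plan": [[[0.007, 0, 0], [0, 0, 0]], [[0.007, 0, 0], [0, 0, 0]], [[0.007, 0, 0], [0, 0, 0]], [[0.007, 0, 0], [0, 0, 0]], [[0.007, 0, 0], [0, 0, 0]]], "jaw": 0.9}}

```text
time_s: 8.0
tcp_pos: [0.3781, 0.062, 0.0279]
eef_rot: [31.7, 90.0, 39.1]
contact_force: [0.1, 0.2, -0.3]
gripper_width: 0.0828
```

Request:
{"name": "send_rows", "arguments": {"plan": [[[0, 0, 0], [0, 0, 0]], [[-0.1, 0, 0], [0, 0, 0]], [[-0.3, 0, 0], [0, 0, 0]], [[-0.5, 0, 0], [0, 0, 0]], [[-0.6, 0, 0], [0, 0, 0]]]}}

```text
time_s: 8.5
tcp_pos: [0.3788, 0.0624, 0.1201]
eef_rot: [25.7, 89.8, 33.1]
contact_force: [0.7, 0.1, -0.7]
gripper_width: 0.0833
```

Run:
```python
from h import *
info()
legs([(.44,-.04,.11,97.4),(.427,-.119,.11,97.4),(.427,-.119,.022,97.4)])
c=cap('top');W=cloud(c)
for o in r.trace(c,'dish_1')[:4]:
    p=pts(W,o['mask']);q=p[(p[:,2]>.012)]
    print(c['color'][o['mask']].mean(0).round(),circ(q),np.median(p,0).round(3))
```

```text
8.5 [0.3788 0.0624 0.1201] jawyaw 97.4 x [ 0.0027  0.0018 -1.    ] F [ 0.7  0.1 -0.7] w 0.0833 J [  39.3   -0.3  -44.1    0.   -45.9 -122. ]
(0.44, -0.04, 0.11, 97.4) [0.067, -0.73, 0.316] [0.0, 0.004, -0.002]  d 0.12
(0.427, -0.119, 0.11, 97.4) [0.0, -0.511, -0.154] [0.0, 0.0, 0.0]  d 0.08
(0.427, -0.119, 0.022, 97.4) [0.587, 0.0, 0.0] [0.0, 0.0, 0.0]  d 0.088
[139.  80. 168.] (array([ 493.4, -400.8]), 28.2, array([ 493.4, -401.3])) [ 0.493 -0.4    0.015]
[212. 212. 213.] (array([ 427.1, -118.2]), 28.1, array([ 426.7, -118.3])) [ 0.426 -0.118  0.015]
```

Request:
{"name": "send_rows", "arguments": {"plan": [[[0, -0.2, 0.09], [0, 0, 0]], [[0.02, -0.4, 0.18], [0, 0, 0]], [[0.04, -0.6, 0.27], [0, 0, 0]], [[0.067, -0.73, 0.316], [0, 0.004, -0.002]], [[0.067, -0.73, 0.316], [0, 0.004, -0.002]]]}}

```text
time_s: 9.1
tcp_pos: [0.4404, -0.0415, 0.1081]
eef_rot: [171.4, 89.9, 178.7]
contact_force: [-0.1, 0.4, -0.5]
gripper_width: 0.0833
```

Request:
{"name": "send_rows", "arguments": {"plan": [[[0, -0.2, -0.06], [0, 0, 0]], [[0, -0.4, -0.12], [0, 0, 0]], [[0, -0.511, -0.154], [0, 0, 0]], [[0, -0.511, -0.154], [0, 0, 0]], [[0, -0.511, -0.154], [0, 0, 0]]]}}

```text
time_s: 9.6
tcp_pos: [0.4267, -0.1204, 0.1077]
eef_rot: [171.6, 89.9, 178.7]
contact_force: [-0.2, 0.9, -0.1]
gripper_width: 0.0831
```

Run:
```python
from h import *
info()
legs([(.427,-.119,.022,97.4)])
c=cap('top');W=cloud(c)
p=pts(W,r.trace(c,'dish_carrier')[0]['mask']);print('plate',rect(p,.001,.012),'posts',rect(p,.023,.04),'grip',rect(p,.055,.08))
print('dish in well',circ(p[(p[:,0]<.41)&(p[:,2]>.017)&(p[:,2]<.0235)]))
for o in r.trace(c,'dish_1')[:4]:
    p=pts(W,o['mask']);q=p[(p[:,2]>.012)]
    print(c['color'][o['mask']].mean(0).round(),circ(q),np.median(p,0).round(4))
```

```text
9.6 [ 0.4267 -0.1204  0.1077] jawyaw 97.18 x [-0.0023  0.     -1.    ] F [-0.2  0.9 -0.1] w 0.0831 J [  9.9   7.1 -38.1  -0.  -44.9 -92.7]
(0.427, -0.119, 0.022, 97.4) [0.571, 0.009, 0.004] [-0.005, -0.003, -0.0]  d 0.086
plate (array([475.1,  74.6]), array([84.1, 61. ]), 7.24, 475) posts (array([481.9,  75.5]), array([54.2, 57.2]), 7.63, 25) grip (array([441.6,  69.1]), array([11.4, 11.7]), 2.1, 22)
dish in well (array([0., 0.]), 0.0, array([nan, nan]))h.py:23: RuntimeWarning: Mean of empty slice.
  c,rad=cv2.minEnclosingCircle((q[:,:2]*1000).astype(np.float32)); return np.round(c,1),round(rad,1),q[:,:2].mean(0).round(4)*1000
  ret = um.true_divide(
```

Well B is behind the arm. I'll pick the second dish now.

Request:
{"name": "send_rows", "arguments": {"plan": [[[0.15, 0.009, 0.004], [-0.005, -0.003, 0]], [[0.3, 0.009, 0.004], [-0.005, -0.003, 0]], [[0.45, 0.009, 0.004], [-0.005, -0.003, 0]], [[0.571, 0.009, 0.004], [-0.005, -0.003, 0]], [[0.571, 0.009, 0.004], [-0.005, -0.003, 0]]]}}

```text
time_s: 10.25
tcp_pos: [0.4267, -0.1178, 0.0208]
eef_rot: [174.6, 89.9, -177.8]
contact_force: [-0.2, -0.3, 0.7]
gripper_width: 0.0832
```

Request:
{"name": "send_rows", "arguments": {"plan": [[[0, 0, 0], [0, 0, 0]], [[0, 0, 0], [0, 0, 0]], [[0, 0, 0], [0, 0, 0]], [[0, 0, 0], [0, 0, 0]], [[0, 0, 0], [0, 0, 0]]], "jaw": -1}}

```text
time_s: 10.75
tcp_pos: [0.4271, -0.1177, 0.0214]
eef_rot: [168.9, 89.9, 176.5]
contact_force: [-1.0, 1.2, 4.9]
gripper_width: 0.0561
```

Run:
```python
from h import *
info()
legs([(.43,-.119,.11,97.4),(.47,-.0,.11,97.4),(.4814,.0748,.11,97.4)])
```

```text
10.75 [ 0.4271 -0.1177  0.0214] jawyaw 97.59 x [-1.2e-03  1.0e-04 -1.0e+00] F [-1.   1.2  4.9] w 0.0561 J [ 10.2  15.6 -43.5  -0.  -31.  -92.6]
(0.43, -0.119, 0.11, 97.4) [-0.59, -0.011, 0.017] [0.004, -0.001, -0.0]  d 0.089
(0.47, -0.0, 0.11, 97.4) [0.0, 0.752, 0.367] [0.0, 0.0, 0.0]  d 0.126
(0.4814, 0.0748, 0.11, 97.4) [0.0, 0.485, 0.14] [0.0, 0.0, 0.0]  d 0.076
```

Request:
{"name": "send_rows", "arguments": {"plan": [[[-0.1, 0, 0], [0, 0, 0]], [[-0.25, 0, 0], [0, 0, 0]], [[-0.4, 0, 0.01], [0, 0, 0]], [[-0.59, -0.01, 0.017], [0.004, 0, 0]], [[-0.59, -0.01, 0.017], [0.004, 0, 0]]]}}

```text
time_s: 11.25
tcp_pos: [0.4323, -0.1188, 0.1134]
eef_rot: [-2.7, 89.7, 4.8]
contact_force: [0.0, 0.2, -1.3]
gripper_width: 0.056
```

Request:
{"name": "send_rows", "arguments": {"plan": [[[0, 0.15, 0.07], [0, 0, 0]], [[0, 0.35, 0.17], [0, 0, 0]], [[0, 0.55, 0.27], [0, 0, 0]], [[0, 0.752, 0.367], [0, 0, 0]], [[0, 0.752, 0.367], [0, 0, 0]]]}}

```text
time_s: 11.75
tcp_pos: [0.4737, 0.0028, 0.1135]
eef_rot: [-0.3, 89.6, 7.3]
contact_force: [0.7, -0.2, -1.2]
gripper_width: 0.056
```

Request:
{"name": "send_rows", "arguments": {"plan": [[[0, 0.15, 0.04], [0, 0, 0]], [[0, 0.3, 0.09], [0, 0, 0]], [[0, 0.45, 0.13], [0, 0, 0]], [[0, 0.48, 0.14], [0, 0, 0]], [[0, 0.48, 0.14], [0, 0, 0]]]}}

```text
time_s: 12.25
tcp_pos: [0.4847, 0.0771, 0.1132]
eef_rot: [-2.0, 89.7, 5.6]
contact_force: [-1.0, -0.7, -0.8]
gripper_width: 0.056
```

Run:
```python
from h import *
info()
c=cap('side','side3.png');W=cloud(c)
p=pts(W,r.trace(c,'dish_carrier')[0]['mask']);print('plate',rect(p,.001,.012),'posts',rect(p,.023,.04),'grip',rect(p,.055,.08))
cv2.imwrite('pics/side3c.png',cv2.resize(c['color'][220:340,280:440,::-1],None,fx=4,fy=4))
legs([(.4814,.0748,.05,97.4)])
```

```text
12.25 [0.4847 0.0771 0.1132] jawyaw 97.64 x [ 5.7e-03  6.0e-04 -1.0e+00] F [-1.  -0.7 -0.8] w 0.056 J [  32.2   10.7  -32.6    0.2  -46.4 -114.7]
plate (array([429. ,  69.1]), array([177.8,  79.4]), 10.93, 657) posts (array([426.7,  72.3]), array([157.7,  57. ]), 8.22, 103) grip (array([428.6,  72.3]), array([34.1, 19.2]), 6.2, 75)
(0.4814, 0.0748, 0.05, 97.4) [0.422, -0.007, -0.024] [0.004, 0.007, 0.0]  d 0.063
```

View pics/side3c.png

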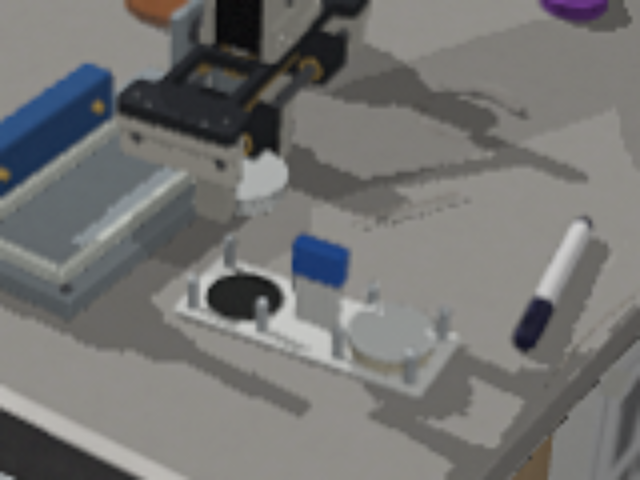

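The first dish sits in the near well (crop ~390,330), and the carrier hasn't moved. I'll lower the second into the far well.

Request:
{"name": "send_rows", "arguments": {"plan": [[[0.1, -0.007, -0.024], [0.004, 0.007, 0]], [[0.2, -0.007, -0.024], [0.004, 0.007, 0]], [[0.3, -0.007, -0.024], [0.004, 0.007, 0]], [[0.422, -0.007, -0.024], [0.004, 0.007, 0]], [[0.422, -0.007, -0.024], [0.004, 0.007, 0]]]}}

```text
time_s: 12.85
tcp_pos: [0.4797, 0.073, 0.0481]
eef_rot: [-157.3, 89.8, -150.0]
contact_force: [-0.3, -1.7, -0.6]
gripper_width: 0.056
```

Run:
```python
from h import *
info()
legs([(.4814,.0748,.0282,97.4)])
```

```text
12.85 [0.4797 0.073  0.0481] jawyaw 97.29 x [-0.0037 -0.0021 -1.    ] F [-0.3 -1.7 -0.6] w 0.056 J [  31.9   16.1  -36.7   -0.   -37.4 -114.6]
(0.4814, 0.0748, 0.0282, 97.4) [0.133, 0.011, 0.014] [-0.002, -0.005, 0.002]  d 0.02
```

Request:
{"name": "send_rows", "arguments": {"plan": [[[0.02, 0.011, 0.014], [0, -0.005, 0.002]], [[0.06, 0.011, 0.014], [0, -0.005, 0.002]], [[0.1, 0.011, 0.014], [0, -0.005, 0.002]], [[0.13, 0.011, 0.014], [0, -0.005, 0.002]], [[0.13, 0.011, 0.014], [0, -0.005, 0.002]]]}}

```text
time_s: 13.35
tcp_pos: [0.4812, 0.0747, 0.0281]
eef_rot: [-154.9, 89.9, -147.6]
contact_force: [-1.4, -0.1, -0.3]
gripper_width: 0.0563
```

Run:
```python
from h import *
info()
```

```text
13.35 [0.4812 0.0747 0.0281] jawyaw 97.29 x [-8.e-04 -5.e-04 -1.e+00] F [-1.4 -0.1 -0.3] w 0.0563 J [  32.    18.1  -37.7    0.   -34.3 -114.7]
```

Request:
{"name": "send_rows", "arguments": {"plan": [[[0.004, 0, 0], [0, 0, 0]], [[0.004, 0, 0], [0, 0, 0]], [[0.004, 0, 0], [0, 0, 0]], [[0.004, 0, 0], [0, 0, 0]], [[0.004, 0, 0], [0, 0, 0]]], "jaw": 0.9}}

```text
time_s: 13.85
tcp_pos: [0.4813, 0.0747, 0.0277]
eef_rot: [-152.4, 90.0, -145.1]
contact_force: [0.1, 0.4, 0.1]
gripper_width: 0.0827
```

Request:
{"name": "send_rows", "arguments": {"plan": [[[0, 0, 0], [0, 0, 0]], [[-0.1, 0, 0], [0, 0, 0]], [[-0.3, 0, 0], [0, 0, 0]], [[-0.5, 0, 0], [0, 0, 0]], [[-0.6, 0, 0], [0, 0, 0]]]}}

```text
time_s: 14.35
tcp_pos: [0.4822, 0.0752, 0.1201]
eef_rot: [13.4, 89.9, 20.8]
contact_force: [0.2, 1.1, -0.1]
gripper_width: 0.083
```

Run:
```python
from h import *
info()
c=cap('side','side4.png');W=cloud(c)
p=pts(W,r.trace(c,'dish_carrier')[0]['mask']);print('plate',rect(p,.001,.012),'posts',rect(p,.023,.04),'grip',rect(p,.055,.08))
cv2.imwrite('pics/side4c.png',cv2.resize(c['color'][220:340,280:440,::-1],None,fx=4,fy=4))
legs([(.4298,.0682,.11,97.4),(.4298,.0682,.055,97.4)])
```

```text
14.35 [0.4822 0.0752 0.1201] jawyaw 97.32 x [ 2.3e-03  9.0e-04 -1.0e+00] F [ 0.2  1.1 -0.1] w 0.083 J [  32.    10.   -32.3    0.   -47.5 -114.7]
plate (array([428.2,  72.2]), array([177.3,  72.2]), 11.05, 419) posts (array([428.,  72.]), array([159. ,  56.1]), 7.45, 109) grip (array([427.9,  72.5]), array([21.9, 35.9]), 86.92, 92)
(0.4298, 0.0682, 0.11, 97.4) [0.066, -0.003, -0.356] [-0.002, 0.005, -0.002]  d 0.054
(0.4298, 0.0682, 0.055, 97.4) [0.367, 0.0, 0.0] [0.0, 0.0, 0.0]  d 0.055
```

View pics/side4c.png

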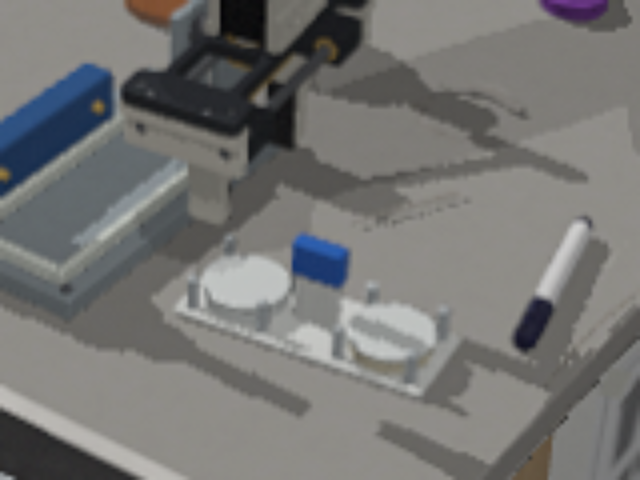

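Both dishes are in their wells. Now I'll grip the carrier.

Request:
{"name": "send_rows", "arguments": {"plan": [[[0.02, 0, -0.1], [0, 0, 0]], [[0.04, 0, -0.2], [0, 0, 0]], [[0.06, 0, -0.3], [0, 0, 0]], [[0.06, -0.003, -0.356], [0, 0.005, 0]], [[0.06, -0.003, -0.356], [0, 0.005, 0]]]}}

```text
time_s: 14.95
tcp_pos: [0.4288, 0.0679, 0.1105]
eef_rot: [135.1, 89.9, 142.5]
contact_force: [0.0, -0.4, -0.1]
gripper_width: 0.0834
```

Run:
```python
from h import *
info()
legs([(.4296,.0685,.055,97.4)])
```

```text
14.95 [0.4288 0.0679 0.1105] jawyaw 97.33 x [-1.2e-03  9.0e-04 -1.0e+00] F [ 0.  -0.4 -0.1] w 0.0834 J [ 3.510e+01  5.900e+00 -3.900e+01 -1.000e-01 -4.510e+01 -1.177e+02]
(0.4296, 0.0685, 0.055, 97.4) [0.37, 0.003, 0.006] [-0.001, -0.001, -0.001]  d 0.056
```

Request:
{"name": "send_rows", "arguments": {"plan": [[[0.1, 0.003, 0.006], [0, 0, 0]], [[0.2, 0.003, 0.006], [0, 0, 0]], [[0.3, 0.003, 0.006], [0, 0, 0]], [[0.37, 0.003, 0.006], [0, 0, 0]], [[0.37, 0.003, 0.006], [0, 0, 0]]]}}

```text
time_s: 15.45
tcp_pos: [0.4295, 0.0682, 0.0538]
eef_rot: [-178.7, 89.8, -171.4]
contact_force: [-0.4, -0.2, 0.3]
gripper_width: 0.083
```

Request:
{"name": "send_rows", "arguments": {"plan": [[[0, 0, 0], [0, 0, 0]], [[0, 0, 0], [0, 0, 0]], [[0, 0, 0], [0, 0, 0]], [[0, 0, 0], [0, 0, 0]], [[0, 0, 0], [0, 0, 0]]], "jaw": -1, "force": 30}}

```text
time_s: 15.95
tcp_pos: [0.4297, 0.0684, 0.0541]
eef_rot: [174.6, 89.8, -178.1]
contact_force: [-0.8, 0.6, -0.5]
gripper_width: 0.0488
```

Request:
{"name": "send_rows", "arguments": {"plan": [[[0, 0, 0], [0, 0, 0]], [[0, 0, 0], [0, 0, 0]], [[0, 0, 0], [0, 0, 0]], [[0, 0, 0], [0, 0, 0]], [[0, 0, 0], [0, 0, 0]]]}}

```text
time_s: 16.45
tcp_pos: [0.4295, 0.0682, 0.054]
eef_rot: [178.8, 89.8, -173.8]
contact_force: [-0.1, -1.0, -1.4]
gripper_width: 0.0138
```

Run:
```python
from h import *
info()
p0,M=cur()
c=cap('side');W=cloud(c)
p=pts(W,r.trace(c,'dish_carrier')[0]['mask']);print('plate',rect(p,.001,.012),'posts',rect(p,.023,.04),'grip',rect(p,.055,.08))
legs([(.44,.065,.15,97.4),(.48,.06,.16,137),(.52,.055,.17,180.4),(.6158,.0535,.15,180.4),(.6158,.0535,.09,180.4)])
```

```text
16.45 [0.4295 0.0682 0.054 ] jawyaw 97.33 x [-3.1e-03 -3.0e-04 -1.0e+00] F [-0.1 -1.  -1.4] w 0.0138 J [ 3.510e+01  1.150e+01 -4.260e+01 -1.000e-01 -3.610e+01 -1.177e+02]
plate (array([427.7,  75. ]), array([177.3,  69.2]), 11.05, 381) posts (array([425.5,  75. ]), array([155.7,  52.2]), 7.53, 47) grip (array([412.8,  74.3]), array([ 1.6, 10.5]), 11.86, 6)
(0.44, 0.065, 0.15, 97.4) [-0.64, -0.03, 0.065] [-0.002, -0.004, -0.0]  d 0.097
(0.48, 0.06, 0.16, 137) [-0.067, -0.067, 0.26] [-0.88, 0.0, 0.0]  d 0.042
(0.52, 0.055, 0.17, 180.4) [-0.067, -0.218, 0.157] [-0.964, 0.0, 0.0]  d 0.042
(0.6158, 0.0535, 0.15, 180.4) [0.133, -0.639, -0.014] [0.0, 0.0, 0.0]  d 0.098
(0.6158, 0.0535, 0.09, 180.4) [0.4, 0.0, 0.0] [0.0, 0.0, 0.0]  d 0.06
```

Request:
{"name": "send_rows", "arguments": {"plan": [[[-0.05, 0, 0], [0, 0, 0]], [[-0.15, 0, 0], [0, 0, 0]], [[-0.3, -0.01, 0.03], [0, 0, 0]], [[-0.47, -0.02, 0.05], [0, 0, 0]], [[-0.64, -0.03, 0.065], [0, -0.004, 0]]]}}

```text
time_s: 17.05
tcp_pos: [0.4398, 0.0648, 0.1511]
eef_rot: [-177.4, 90.0, -170.0]
contact_force: [0.5, 0.9, -4.2]
gripper_width: 0.0139
```

Request:
{"name": "send_rows", "arguments": {"plan": [[[0, 0, 0.03], [-0.14, 0, 0]], [[-0.02, -0.02, 0.08], [-0.3, 0, 0]], [[-0.04, -0.04, 0.14], [-0.48, 0, 0]], [[-0.06, -0.06, 0.2], [-0.66, 0, 0]], [[-0.067, -0.067, 0.26], [-0.85, 0, 0]]]}}

```text
time_s: 17.55
tcp_pos: [0.4798, 0.0596, 0.1616]
eef_rot: [123.7, 90.0, 169.6]
contact_force: [-0.6, -0.1, -2.2]
gripper_width: 0.0139
```

Run:
```python
from h import *
info()
legs([(.52,.055,.16,175.4),(.55,.0535,.16,180.4)])
```

```text
17.55 [0.4798 0.0596 0.1616] jawyaw 135.89 x [-8.e-04  1.e-04 -1.e+00] F [-0.6 -0.1 -2.2] w 0.0139 J [ 30.4   6.8 -29.6  -0.  -53.6 -74.5]
(0.52, 0.055, 0.16, 175.4) [0.01, -0.214, 0.164] [-0.878, -0.0, -0.001]  d 0.041
(0.55, 0.0535, 0.16, 180.4) [0.0, -0.2, 0.006] [-0.111, 0.0, 0.0]  d 0.03
```

Request:
{"name": "send_rows", "arguments": {"plan": [[[0, -0.04, 0.03], [-0.15, 0, 0]], [[0, -0.09, 0.07], [-0.32, 0, 0]], [[0, -0.13, 0.1], [-0.5, 0, 0]], [[0, -0.17, 0.13], [-0.68, 0, 0]], [[0.01, -0.214, 0.164], [-0.878, 0, 0]]]}}

```text
time_s: 18.05
tcp_pos: [0.5198, 0.0549, 0.1603]
eef_rot: [82.6, 89.9, 168.0]
contact_force: [-0.0, -0.4, -2.8]
gripper_width: 0.0138
```

Request:
{"name": "send_rows", "arguments": {"plan": [[[0, -0.05, 0], [-0.03, 0, 0]], [[0, -0.1, 0], [-0.06, 0, 0]], [[0, -0.15, 0], [-0.1, 0, 0]], [[0, -0.2, 0.006], [-0.125, 0, 0]], [[0, -0.2, 0.006], [-0.125, 0, 0]]]}}

```text
time_s: 18.55
tcp_pos: [0.5504, 0.0534, 0.1602]
eef_rot: [80.0, 89.9, 171.0]
contact_force: [-0.6, 0.4, -4.0]
gripper_width: 0.0141
```

Run:
```python
from h import *
info()
p0,M=cur()
for n in ('top','side'):
  c=cap(n,n+'5.png');W=cloud(c)
  p=pts(W,r.trace(c,'dish_carrier')[0]['mask']);zb=p0[2]-.055
  L=(p-p0)@M
  for a,b in ((.0455,.057),(.024,.032)):
    q=L[(L[:,0]>a)&(L[:,0]<b)&(abs(L[:,2])<.1)&(abs(L[:,1])<.06)]
    if len(q)>5: print(n,a,len(q),'y',np.percentile(q[:,1],[1,99])*1e3,'z',np.percentile(q[:,2],[1,99])*1e3,cv2.minAreaRect((q[:,1:]*1000).astype(np.float32)))
  p=pts(W,r.trace(c,'marking_station')[0]['mask']);print('stn base',rect(p,.012,.024))
```

```text
18.55 [0.5504 0.0534 0.1602] jawyaw -178.97 x [-1.4e-03  2.0e-04 -1.0e+00] F [-0.6  0.4 -4. ] w 0.0141 J [ 25.8  13.3 -21.5  -0.1 -55.2 -24.7]Traceback (most recent call last):
  File "<stdin>", line 6, in <module>
IndexError: list index out of range
```

Run:
```python
from h import *
p0,M=cur()
for n in ('top','side'):
  c=cap(n,n+'5.png');W=cloud(c)
  p=pts(W,np.ones((480,640),bool))
  L=(p-p0)@M
  for a,b in ((.046,.058),(.024,.034)):
    q=L[(L[:,0]>a)&(L[:,0]<b)&(abs(L[:,2])<.12)&(abs(L[:,1])<.06)]
    if len(q)>5: print(n,a,len(q),'y',(np.percentile(q[:,1],[0,100])*1e3).round(1),'z',(np.percentile(q[:,2],[0,100])*1e3).round(1),cv2.minAreaRect((q[:,1:]*1000).astype(np.float32)))
```

```text
top 0.046 74 y [-52.3  32.1] z [-117.8  -41.9] ((-11.569042205810547, -78.87469482421875), (104.58050537109375, 43.1067008972168), 23.63627052307129)
top 0.024 117 y [-24.3  29.9] z [-79.9 -41.5] ((7.151646614074707, -67.96466827392578), (59.4603385925293, 34.06068801879883), 26.67548179626465)
side 0.046 417 y [-33.2  37.3] z [-81.6  94.8] ((1.6759567260742188, 6.443389892578125), (70.16881561279297, 176.70555114746094), 0.807404637336731)
side 0.024 196 y [-28.  32.] z [-77.6  85.8] ((1.9017143249511719, 4.053619384765625), (59.635215759277344, 163.4420928955078), 0.196812242269516)
```

View pics/side5.png

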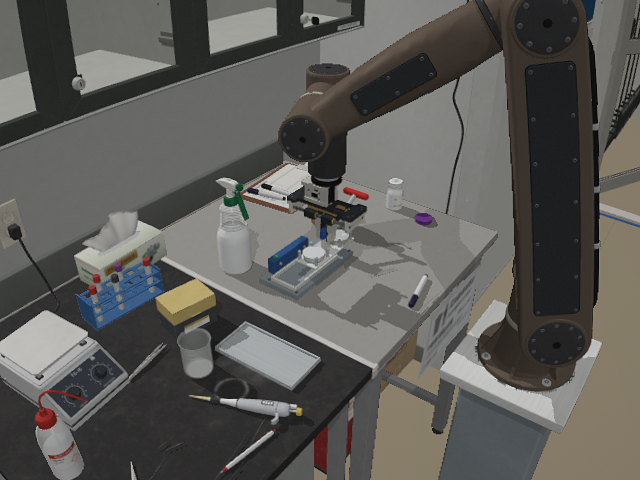

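Carrier is held level with both dishes in place (near 320,255). The side-camera offset matches the known bias, so the grip is centred. Moving over the nest.

Run:
```python
from h import *
info()
legs([(.616,.0535,.14,180.4),(.616,.0535,.092,180.4)])
```

```text
18.75 [0.5493 0.0533 0.1602] jawyaw -179.0 x [-1.8e-03  2.0e-04 -1.0e+00] F [ 0.1  0.4 -2.8] w 0.0139 J [ 25.8  13.2 -21.6  -0.1 -55.2 -24.8]
(0.616, 0.0535, 0.14, 180.4) [0.134, -0.445, -0.007] [0.013, 0.0, -0.002]  d 0.07
(0.616, 0.0535, 0.092, 180.4) [0.32, 0.0, 0.0] [0.0, 0.0, 0.0]  d 0.048
```

Request:
{"name": "send_rows", "arguments": {"plan": [[[0, -0.1, 0], [0.01, 0, 0]], [[0.03, -0.22, 0], [0.013, 0, 0]], [[0.07, -0.34, 0], [0.013, 0, 0]], [[0.134, -0.445, -0.005], [0.013, 0, 0]], [[0.134, -0.445, -0.007], [0.013, 0, -0.002]]]}}

```text
time_s: 19.25
tcp_pos: [0.6166, 0.0533, 0.1383]
eef_rot: [101.9, 89.9, -167.7]
contact_force: [-0.9, 0.1, -4.4]
gripper_width: 0.0139
```

Run:
```python
from h import *
info()
legs([(.616,.0535,.09,180.4)])
```

```text
19.25 [0.6166 0.0533 0.1383] jawyaw -179.62 x [-1.9e-03 -4.0e-04 -1.0e+00] F [-0.9  0.1 -4.4] w 0.0139 J [ 23.   20.3 -14.6  -0.  -55.2 -22.6]
(0.616, 0.0535, 0.09, 180.4) [0.322, 0.003, 0.001] [-0.0, -0.001, -0.002]  d 0.048
```

Request:
{"name": "send_rows", "arguments": {"plan": [[[0.07, 0.003, 0.001], [0, -0.001, -0.002]], [[0.15, 0.003, 0.001], [0, -0.001, -0.002]], [[0.25, 0.003, 0.001], [0, -0.001, -0.002]], [[0.322, 0.003, 0.001], [0, -0.001, -0.002]], [[0.322, 0.003, 0.001], [0, -0.001, -0.002]]]}}

```text
time_s: 19.75
tcp_pos: [0.6144, 0.0531, 0.088]
eef_rot: [98.4, 89.8, -171.2]
contact_force: [0.3, -0.2, -3.1]
gripper_width: 0.0144
```

Run:
```python
from h import *
info()
c=cap('side','side6.png');cv2.imwrite('pics/side6c.png',cv2.resize(c['color'][200:310,240:400,::-1],None,fx=5,fy=5))
legs([(.616,.0535,.076,180.4)])
```

```text
19.75 [0.6144 0.0531 0.088 ] jawyaw -179.63 x [-3.8e-03 -6.0e-04 -1.0e+00] F [ 0.3 -0.2 -3.1] w 0.0144 J [ 23.   23.3 -17.7  -0.1 -49.2 -22.6]
(0.616, 0.0535, 0.076, 180.4) [0.087, -0.006, 0.001] [-0.0, -0.0, -0.003]  d 0.013
```

View pics/side6c.png

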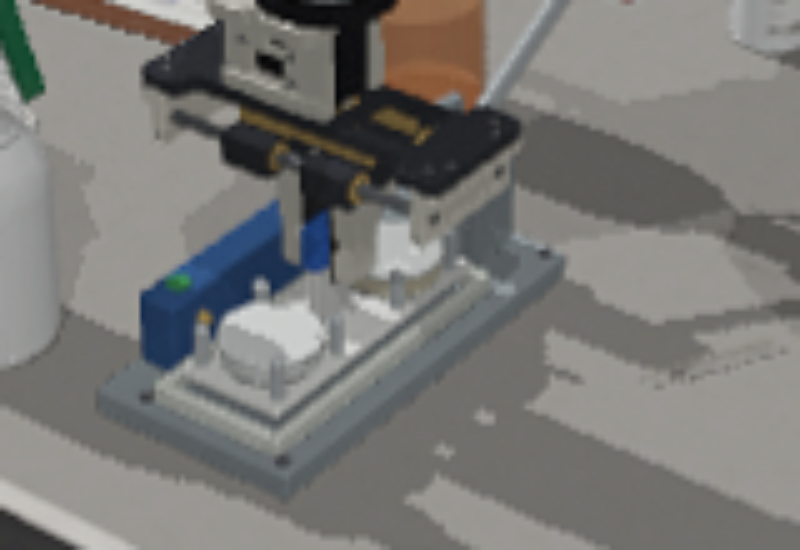

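The carrier hovers right over the nest, evenly framed. Lowering it.

Request:
{"name": "send_rows", "arguments": {"plan": [[[0.015, -0.006, 0.001], [0, 0, -0.003]], [[0.03, -0.008, 0.001], [0, 0, -0.003]], [[0.045, -0.01, 0.001], [0, 0, -0.003]], [[0.06, -0.01, 0.001], [0, 0, -0.003]], [[0.075, -0.01, 0.001], [0, 0, -0.003]]]}}

```text
time_s: 20.3
tcp_pos: [0.6168, 0.0534, 0.0779]
eef_rot: [-122.0, 90.0, -31.6]
contact_force: [-0.2, -0.1, -3.1]
gripper_width: 0.0136
```

Run:
```python
from h import *
info()
legs([(.616,.0535,.0715,180.4)])
```

```text
20.3 [0.6168 0.0534 0.0779] jawyaw -179.62 x [ 4.e-04 -3.e-04 -1.e+00] F [-0.2 -0.1 -3.1] w 0.0136 J [ 23.   24.  -18.2   0.  -47.8 -22.7]
(0.616, 0.0535, 0.0715, 180.4) [0.042, 0.005, 0.0] [-0.0, -0.0, 0.001]  d 0.006
```

Request:
{"name": "send_rows", "arguments": {"plan": [[[0.01, 0.003, 0], [0, 0, 0]], [[0.02, 0.005, 0], [0, 0, 0]], [[0.03, 0.005, 0], [0, 0, 0]], [[0.04, 0.005, 0], [0, 0, 0]], [[0.042, 0.005, 0], [0, 0, 0]]]}}

```text
time_s: 20.8
tcp_pos: [0.6162, 0.0535, 0.072]
eef_rot: [-116.4, 90.0, -26.0]
contact_force: [-2.2, 1.6, 3.8]
gripper_width: 0.0142
```

Run:
```python
from h import *
info()
```

```text
20.8 [0.6162 0.0535 0.072 ] jawyaw -179.6 x [ 7.e-04 -4.e-04 -1.e+00] F [-2.2  1.6  3.8] w 0.0142 J [ 23.1  24.4 -18.6   0.  -47.  -22.7]
```

Request:
{"name": "send_rows", "arguments": {"plan": [[[0, 0, 0], [0, 0, 0]], [[0, 0, 0], [0, 0, 0]], [[0, 0, 0], [0, 0, 0]], [[0, 0, 0], [0, 0, 0]], [[0, 0, 0], [0, 0, 0]]], "jaw": -0.36}}

```text
time_s: 21.3
tcp_pos: [0.6162, 0.0535, 0.072]
eef_rot: [-113.1, 90.0, -22.7]
contact_force: [0.2, 0.3, -0.1]
gripper_width: 0.0279
```

Request:
{"name": "send_rows", "arguments": {"plan": [[[-0.05, 0, 0], [0, 0, 0]], [[-0.2, 0, 0], [0, 0, 0]], [[-0.4, 0, 0], [0, 0, 0]], [[-0.6, 0, 0], [0, 0, 0]], [[-0.8, 0, 0], [0, 0, 0]]]}}

```text
time_s: 21.8
tcp_pos: [0.6161, 0.0535, 0.1939]
eef_rot: [-102.9, 89.9, -12.5]
contact_force: [0.4, -0.3, -0.0]
gripper_width: 0.0281
```

Run:
```python
from h import *
info()
c=cap('side');W=cloud(c)
p=pts(W,r.trace(c,'dish_carrier')[0]['mask']);print('plate',rect(p,.021,.027),'posts',rect(p,.041,.06),'grip',rect(p,.075,.1))
q=p[(p[:,2]>.075)&(p[:,2]<.1)];print(np.percentile(q,99,0).round(4))
d=p[(p[:,2]>.034)&(p[:,2]<.044)];print(np.median(d[d[:,1]>.08],0).round(4),np.median(d[d[:,1]<.03],0).round(4))
legs([(.60,-.05,.215,140),(.6165,-.188,.215,97)])
```

```text
21.8 [0.6161 0.0535 0.1939] jawyaw -179.59 x [ 1.2e-03 -3.0e-04 -1.0e+00] F [ 0.4 -0.3 -0. ] w 0.0281 J [ 23.1  17.4 -11.    0.  -61.6 -22.7]
plate (array([614.3,  59.3]), array([ 68.8, 165.3]), 2.17, 172) posts (array([605.3,  60.3]), array([153.3,  52.1]), 85.29, 62) grip (array([612. ,  60.9]), array([15.6, 35.7]), 6.05, 58)
[0.6199 0.0771 0.0885]
[0.5911 0.1318 0.0395] [ 0.588  -0.0171  0.0378]
(0.6, -0.05, 0.215, 140) [-0.118, 0.129, -0.692] [0.899, 0.006, 0.01]  d 0.107
(0.6165, -0.188, 0.215, 97) [0.0, -0.676, -0.634] [0.956, 0.0, 0.0]  d 0.139
```

Grip top is at 86–88 mm, so the carrier is home at 18 mm floor height. Next is the lever.

Request:
{"name": "send_rows", "arguments": {"plan": [[[-0.07, 0.02, -0.1], [0.15, 0, 0]], [[-0.14, 0.04, -0.25], [0.33, 0, 0]], [[-0.2, 0.07, -0.4], [0.52, 0, 0]], [[-0.2, 0.1, -0.55], [0.7, 0, 0]], [[-0.2, 0.129, -0.692], [0.88, 0.006, 0.01]]], "jaw": -1, "force": 20}}

```text
time_s: 22.4
tcp_pos: [0.5994, -0.0508, 0.228]
eef_rot: [-48.6, 89.9, 1.9]
contact_force: [-0.4, -0.4, 0.5]
gripper_width: 0.0007
```

Run:
```python
from h import *
info()
legs([(.605,-.185,.215,100),(.605,-.1885,.215,90)])
```

```text
22.4 [ 0.5994 -0.0508  0.228 ] jawyaw 140.51 x [ 0.001  0.    -1.   ] F [-0.4 -0.4  0.5] w 0.0007 J [ 13.8  14.3 -10.5   0.  -65.1 -53.2]
(0.605, -0.185, 0.215, 100) [0.086, -0.598, -0.667] [0.9, 0.001, 0.001]  d 0.135
(0.605, -0.1885, 0.215, 90) [0.0, -0.023, -0.004] [0.222, 0.0, 0.0]  d 0.004
```

Request:
{"name": "send_rows", "arguments": {"plan": [[[0, -0.1, -0.12], [0.15, 0, 0]], [[0, -0.22, -0.25], [0.33, 0, 0]], [[0.03, -0.35, -0.39], [0.52, 0, 0]], [[0.06, -0.48, -0.54], [0.7, 0, 0]], [[0.086, -0.598, -0.667], [0.88, 0.001, 0.001]]]}}

```text
time_s: 22.9
tcp_pos: [0.6047, -0.1864, 0.215]
eef_rot: [107.8, 90.0, 118.3]
contact_force: [-0.1, 0.0, -0.3]
gripper_width: 0.0006
```

Request:
{"name": "send_rows", "arguments": {"plan": [[[0, -0.023, -0.004], [0.1, 0, 0]], [[0, -0.023, -0.004], [0.2, 0, 0]], [[0, -0.023, -0.004], [0.24, 0, 0]], [[0, -0.023, -0.004], [0.24, 0, 0]], [[0, -0.023, -0.004], [0.24, 0, 0]]]}}

```text
time_s: 23.4
tcp_pos: [0.6046, -0.1899, 0.215]
eef_rot: [122.9, 90.0, 122.8]
contact_force: [0.2, 0.4, 0.4]
gripper_width: 0.0005
```

Run:
```python
from h import *
info()
for f in np.linspace(.5,-.25,6):
  legs([(.605,-.0745-.13*np.cos(f),.114+.13*np.sin(f),90)])
```

```text
23.4 [ 0.6046 -0.1899  0.215 ] jawyaw 89.83 x [-3.e-04  4.e-04 -1.e+00] F [0.2 0.4 0.4] w 0.0005 J [  0.2  17.9  -7.3  -0.  -64.8 -90.3]
(0.605, np.float64(-0.18858573304574847), np.float64(0.1763253200185464), 90) [0.258, 0.009, 0.003] [-0.004, -0.0, -0.001]  d 0.039
(0.605, np.float64(-0.19661845267015926), np.float64(0.15857671496920867), 90) [0.376, -0.045, 0.003] [-0.004, -0.0, -0.001]  d 0.057
(0.605, np.float64(-0.2019086551193614), np.float64(0.13982701300335795), 90) [0.501, -0.08, 0.003] [-0.004, -0.0, -0.001]  d 0.076
(0.605, np.float64(-0.20433753385134562), np.float64(0.12049729200518819), 90) [0.63, -0.097, 0.003] [-0.004, -0.0, -0.001]  d 0.096
(0.605, np.float64(-0.20385054148614334), np.float64(0.10102165583591234), 90) [0.76, -0.093, 0.003] [-0.004, -0.0, -0.001]  d 0.115
(0.605, np.float64(-0.2004586148223838), np.float64(0.08183748529691202), 90) [0.888, -0.071, 0.003] [-0.004, -0.0, -0.001]  d 0.134
```

Request:
{"name": "send_rows", "arguments": {"plan": [[[0.13, 0.005, 0.003], [0, 0, 0]], [[0.258, 0.009, 0.003], [0, 0, 0]], [[0.34, -0.03, 0.003], [0, 0, 0]], [[0.42, -0.06, 0.003], [0, 0, 0]], [[0.501, -0.08, 0.003], [0, 0, 0]]]}}

```text
time_s: 23.9
tcp_pos: [0.6054, -0.2029, 0.14]
eef_rot: [-46.9, 89.9, -47.1]
contact_force: [-0.8, -3.2, 5.4]
gripper_width: 0.0008
```

Request:
{"name": "send_rows", "arguments": {"plan": [[[0.08, -0.01, 0], [0, 0, 0]], [[0.17, -0.015, 0], [0, 0, 0]], [[0.26, -0.013, 0], [0, 0, 0]], [[0.34, 0, 0], [0, 0, 0]], [[0.375, 0.009, 0], [0, 0, 0]]]}}

```text
time_s: 24.4
tcp_pos: [0.6057, -0.2033, 0.0835]
eef_rot: [-67.2, 89.9, -67.3]
contact_force: [-0.4, -5.6, 7.4]
gripper_width: 0.0003
```

Run:
```python
from h import *
info()
c=cap('side','side7.png');cv2.imwrite('pics/side7c.png',cv2.resize(c['color'][130:310,240:480,::-1],None,fx=3,fy=3))
```

```text
24.4 [ 0.6057 -0.2033  0.0835] jawyaw 89.87 x [ 0.001  -0.0024 -1.    ] F [-0.4 -5.6  7.4] w 0.0003 J [ -1.   25.2 -15.3   0.2 -49.4 -89.2]
```

View pics/side7c.png

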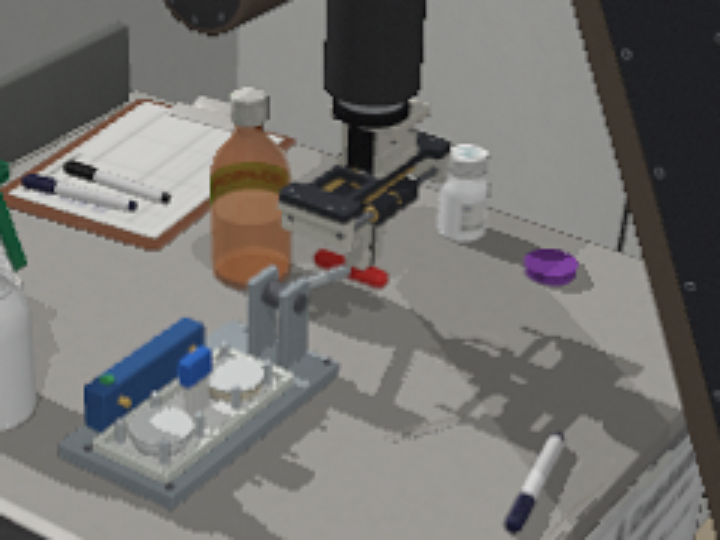

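The bar is down near its stop. Pressing the last few millimetres until the force steps up.

Request:
{"name": "send_rows", "arguments": {"plan": [[[0.01, 0.01, 0], [0, 0, 0]], [[0.02, 0.02, 0], [0, 0, 0]], [[0.027, 0.02, 0], [0, 0, 0]], [[0.03, 0.02, 0], [0, 0, 0]], [[0.03, 0.02, 0], [0, 0, 0]]]}}

```text
time_s: 24.95
tcp_pos: [0.6059, -0.2026, 0.0811]
eef_rot: [-70.3, 89.7, -70.4]
contact_force: [-7.0, -6.9, 19.3]
gripper_width: 0.0005
```

Run:
```python
from h import *
info()
```

```text
24.95 [ 0.6059 -0.2026  0.0811] jawyaw 89.91 x [ 0.0019 -0.0052 -1.    ] F [-7.  -6.9 19.3] w 0.0005 J [ -0.8  25.3 -15.6   0.4 -49.  -89.5]
```

The force stepped to 19 N at TCP z = 0.081, so the lever is at its stop. Releasing.

Request:
{"name": "send_rows", "arguments": {"plan": [[[-0.08, 0, 0], [0, 0, 0]], [[-0.18, 0, 0], [0, 0, 0]], [[-0.28, 0, 0], [0, 0, 0]], [[-0.38, 0.02, 0], [0, 0, 0]], [[-0.48, 0.04, 0], [0, 0, 0]]]}}

```text
time_s: 25.45
tcp_pos: [0.6057, -0.196, 0.1537]
eef_rot: [-67.5, 89.7, -67.6]
contact_force: [-0.4, 2.3, 2.0]
gripper_width: 0.0008
```

Request:
{"name": "send_rows", "arguments": {"plan": [[[-0.1, 0.02, 0], [0, 0, 0]], [[-0.2, 0.04, 0], [0, 0, 0]], [[-0.3, 0.06, 0], [0, 0, 0]], [[-0.4, 0.06, 0], [0, 0, 0]], [[-0.42, 0.06, 0], [0, 0, 0]]]}}

```text
time_s: 25.95
tcp_pos: [0.6064, -0.1867, 0.2183]
eef_rot: [-48.1, 89.6, -48.2]
contact_force: [0.4, 0.1, 0.3]
gripper_width: 0.0002
```

Request:
{"name": "send_rows", "arguments": {"plan": [[[0, 0, 0], [0, 0, 0]], [[0, 0, 0], [0, 0, 0]], [[0, 0, 0], [0, 0, 0]], [[0, 0, 0], [0, 0, 0]], [[0, 0, 0], [0, 0, 0]]]}}

```text
time_s: 26.45
tcp_pos: [0.6062, -0.1866, 0.2178]
eef_rot: [-53.2, 89.6, -53.3]
contact_force: [-0.2, -0.8, -0.4]
gripper_width: 0.0003
```

```bash
cat >> h.py <<'E'
def bar():
    for n in ('side','top'):
        c=cap(n);W=cloud(c)
        C=c['color'].astype(int);m=(C[...,0]>2*C[...,1])&(C[...,0]>2*C[...,2])&(C[...,0]>80)
        p=pts(W,m);p=p[(abs(p[:,0]-.617)<.06)&(p[:,1]<-.14)&(p[:,1]>-.25)]
        if len(p)>5: print('bar',n,len(p),np.median(p,0).round(4),p[:,2].max().round(4))
E
python3 - <<'E'
from h import *
info();bar()
legs([(.605,-.1885,.1765,90)])
E
```

```text
26.45 [ 0.6062 -0.1866  0.2178] jawyaw 89.91 x [ 0.0037 -0.005  -1.    ] F [-0.2 -0.8 -0.4] w 0.0003 J [  0.7  17.6  -7.4   0.3 -64.7 -90.9]
bar side 151 [ 0.6132 -0.182   0.1511] 0.1599
(0.605, -0.1885, 0.1765, 90) [0.277, -0.011, -0.01] [-0.002, 0.005, 0.006]  d 0.042
```

Lever is back at rest (bar top about 157–160 mm). Second stroke.

Request:
{"name": "send_rows", "arguments": {"plan": [[[0.13, -0.01, -0.01], [0, 0.005, 0.006]], [[0.277, -0.011, -0.01], [0, 0.005, 0.006]], [[0.36, -0.06, -0.01], [0, 0.005, 0.006]], [[0.44, -0.09, -0.01], [0, 0.005, 0.006]], [[0.52, -0.1, -0.01], [0, 0.005, 0.006]]]}}

```text
time_s: 27.05
tcp_pos: [0.6053, -0.2035, 0.1402]
eef_rot: [-71.1, 89.9, -71.2]
contact_force: [-2.6, -5.0, 6.1]
gripper_width: 0.0002
```

Request:
{"name": "send_rows", "arguments": {"plan": [[[0.08, -0.01, 0], [0, 0, 0]], [[0.17, -0.015, 0], [0, 0, 0]], [[0.26, -0.013, 0], [0, 0, 0]], [[0.34, 0, 0], [0, 0, 0]], [[0.375, 0.009, 0], [0, 0, 0]]]}}

```text
time_s: 27.55
tcp_pos: [0.6058, -0.2039, 0.084]
eef_rot: [-69.9, 89.8, -70.0]
contact_force: [-2.0, -6.2, 7.5]
gripper_width: 0.0006
```

Run:
```python
from h import *
info()
```

```text
27.55 [ 0.6058 -0.2039  0.084 ] jawyaw 89.92 x [ 0.0013 -0.0037 -1.    ] F [-2.  -6.2  7.5] w 0.0006 J [ -1.   25.1 -15.3   0.3 -49.4 -89.2]
```

Request:
{"name": "send_rows", "arguments": {"plan": [[[0.012, 0.01, 0], [0, 0, 0]], [[0.022, 0.02, 0], [0, 0, 0]], [[0.03, 0.02, 0], [0, 0, 0]], [[0.033, 0.02, 0], [0, 0, 0]], [[0.033, 0.02, 0], [0, 0, 0]]]}}

```text
time_s: 28.05
tcp_pos: [0.6061, -0.2028, 0.0814]
eef_rot: [-67.7, 89.6, -67.8]
contact_force: [-5.8, -5.2, 15.9]
gripper_width: 0.0005
```

Run:
```python
from h import *
info()
```

```text
28.05 [ 0.6061 -0.2028  0.0814] jawyaw 89.95 x [ 0.0025 -0.0061 -1.    ] F [-5.8 -5.2 15.9] w 0.0005 J [ -0.8  25.3 -15.7   0.5 -48.9 -89.5]
```

Request:
{"name": "send_rows", "arguments": {"plan": [[[0.01, 0, 0], [0, 0, 0]], [[0.012, 0, 0], [0, 0, 0]], [[0.012, 0, 0], [0, 0, 0]], [[0.012, 0, 0], [0, 0, 0]], [[0.012, 0, 0], [0, 0, 0]]]}}

```text
time_s: 28.55
tcp_pos: [0.6061, -0.2031, 0.0814]
eef_rot: [-64.0, 89.6, -64.1]
contact_force: [-6.6, 3.0, 16.8]
gripper_width: 0.0006
```

Request:
{"name": "send_rows", "arguments": {"plan": [[[-0.08, 0, 0], [0, 0, 0]], [[-0.18, 0, 0], [0, 0, 0]], [[-0.28, 0, 0], [0, 0, 0]], [[-0.38, 0.02, 0], [0, 0, 0]], [[-0.48, 0.04, 0], [0, 0, 0]]]}}

```text
time_s: 29.05
tcp_pos: [0.6061, -0.1965, 0.1543]
eef_rot: [-59.0, 89.6, -59.1]
contact_force: [1.0, 2.0, 2.5]
gripper_width: 0.0008
```

Request:
{"name": "send_rows", "arguments": {"plan": [[[-0.1, 0.02, 0], [0, 0, 0]], [[-0.2, 0.04, 0], [0, 0, 0]], [[-0.3, 0.06, 0], [0, 0, 0]], [[-0.4, 0.06, 0], [0, 0, 0]], [[-0.46, 0.06, 0], [0, 0, 0]]]}}

```text
time_s: 29.55
tcp_pos: [0.6062, -0.187, 0.2244]
eef_rot: [-52.0, 89.5, -52.1]
contact_force: [0.2, 0.0, -0.1]
gripper_width: 0.0005
```

Run:
```python
from h import *
info();bar()
c=cap('side');W=cloud(c)
p=pts(W,r.trace(c,'dish_carrier')[0]['mask']);print('posts',rect(p,.041,.06),'grip',rect(p,.075,.1))
c=cap('top');W=cloud(c)
p=pts(W,np.ones((480,640),bool));p=p[(abs(p[:,0]-.616)<.03)&(abs(p[:,1]-.053)<.03)];print('topgrip',rect(p,.078,.1),p[:,2].max())
legs([(.60,-.05,.225,135),(.6162,.0535,.20,178),(.6162,.0535,.20,180.4),(.6162,.0535,.072,180.4)])
```

```text
29.55 [ 0.6062 -0.187   0.2244] jawyaw 89.96 x [ 0.0051 -0.0065 -1.    ] F [ 0.2  0.  -0.1] w 0.0005 J [  0.7  17.3  -7.    0.4 -65.4 -90.9]
bar side 151 [ 0.6122 -0.1815  0.1515] 0.1595
posts (array([621.3,  59.1]), array([ 73.7, 163. ]), 1.24, 95) grip (array([613.4,  57. ]), array([40.1, 17.7]), 81.27, 63)
topgrip (array([0., 0.]), array([0., 0.]), 0.0, 0) 0.6323104450993554
(0.6, -0.05, 0.225, 135) [-0.024, 0.913, -0.037] [-1.002, 0.0, 0.009] !!! d 0.137
(0.6162, 0.0535, 0.2, 178) [0.167, 0.412, 0.564] [-0.956, 0.0, 0.0]  d 0.108
(0.6162, 0.0535, 0.2, 180.4) [0.0, 0.0, 0.0] [-0.053, 0.0, 0.0]  d 0.0
(0.6162, 0.0535, 0.072, 180.4) [0.853, 0.0, 0.0] [0.0, 0.0, 0.0]  d 0.128
```

Request:
{"name": "send_rows", "arguments": {"plan": [[[0, 0.15, 0], [-0.15, 0, 0]], [[0, 0.33, -0.01], [-0.34, 0, 0]], [[0, 0.52, -0.02], [-0.53, 0, 0]], [[-0.02, 0.72, -0.03], [-0.72, 0, 0]], [[-0.024, 0.913, -0.037], [-0.9, 0, 0.009]]], "jaw": -0.36}}

```text
time_s: 30.3
tcp_pos: [0.5994, -0.0489, 0.2242]
eef_rot: [126.2, 89.9, 167.0]
contact_force: [0.2, 0.4, -0.6]
gripper_width: 0.0279
```

Request:
{"name": "send_rows", "arguments": {"plan": [[[0, 0.08, 0.1], [-0.16, 0, 0]], [[0.02, 0.16, 0.22], [-0.34, 0, 0]], [[0.05, 0.25, 0.34], [-0.53, 0, 0]], [[0.1, 0.34, 0.46], [-0.72, 0, 0]], [[0.167, 0.41, 0.56], [-0.9, 0, 0]]]}}

```text
time_s: 30.8
tcp_pos: [0.6228, 0.0536, 0.1982]
eef_rot: [94.0, 89.9, 175.6]
contact_force: [0.7, -1.0, 0.3]
gripper_width: 0.0279
```

Run:
```python
from h import *
info()
legs([(.6162,.0535,.17,180.4),(.6162,.0535,.072,180.4)])
```

```text
30.8 [0.6228 0.0536 0.1982] jawyaw 171.64 x [-1.8e-03  1.0e-04 -1.0e+00] F [ 0.7 -1.   0.3] w 0.0279 J [ 22.8  17.9  -9.6  -0.1 -62.6 -31.1]
(0.6162, 0.0535, 0.17, 180.4) [0.188, 0.043, -0.007] [-0.195, 0.0, -0.002]  d 0.029
(0.6162, 0.0535, 0.072, 180.4) [0.653, 0.0, 0.0] [0.0, 0.0, 0.0]  d 0.098
```

Request:
{"name": "send_rows", "arguments": {"plan": [[[0.05, 0.02, 0], [-0.1, 0, 0]], [[0.1, 0.043, -0.007], [-0.195, 0, -0.002]], [[0.15, 0.043, -0.007], [-0.195, 0, -0.002]], [[0.188, 0.043, -0.007], [-0.195, 0, -0.002]], [[0.188, 0.043, -0.007], [-0.195, 0, -0.002]]]}}

```text
time_s: 31.3
tcp_pos: [0.6158, 0.0531, 0.1687]
eef_rot: [105.6, 89.9, -164.1]
contact_force: [-0.1, 0.3, 0.2]
gripper_width: 0.0278
```

Run:
```python
from h import *
info()
legs([(.6162,.0535,.073,180.4)])
```

```text
31.3 [0.6158 0.0531 0.1687] jawyaw -179.71 x [-2.2e-03 -6.0e-04 -1.0e+00] F [-0.1  0.3  0.2] w 0.0278 J [ 23.   18.6 -12.7  -0.  -58.8 -22.7]
(0.6162, 0.0535, 0.073, 180.4) [0.638, -0.004, 0.003] [-0.002, -0.001, -0.003]  d 0.096
```

Request:
{"name": "send_rows", "arguments": {"plan": [[[0.12, -0.002, 0.002], [0, 0, 0]], [[0.26, -0.004, 0.003], [0, -0.001, -0.003]], [[0.4, -0.004, 0.003], [0, -0.001, -0.003]], [[0.54, -0.004, 0.003], [0, -0.001, -0.003]], [[0.635, -0.004, 0.003], [0, -0.001, -0.003]]]}}

```text
time_s: 31.8
tcp_pos: [0.6159, 0.0532, 0.0722]
eef_rot: [95.3, 90.0, -174.5]
contact_force: [-0.5, -0.1, -0.6]
gripper_width: 0.0281
```

Request:
{"name": "send_rows", "arguments": {"plan": [[[0, 0, 0], [0, 0, 0]], [[0, 0, 0], [0, 0, 0]], [[0, 0, 0], [0, 0, 0]], [[0, 0, 0], [0, 0, 0]], [[0, 0, 0], [0, 0, 0]]], "jaw": -1, "force": 30}}

```text
time_s: 32.3
tcp_pos: [0.6162, 0.0533, 0.0729]
eef_rot: [-33.4, 90.0, 56.8]
contact_force: [-1.5, 0.4, -0.3]
gripper_width: 0.0139
```

Run:
```python
from h import *
info()
legs([(.6162,.0535,.17,180.4)])
```

```text
32.3 [0.6162 0.0533 0.0729] jawyaw -179.8 x [ 2.e-04  3.e-04 -1.e+00] F [-1.5  0.4 -0.3] w 0.0139 J [ 23.   24.3 -18.5  -0.  -47.2 -22.8]
(0.6162, 0.0535, 0.17, 180.4) [-0.647, -0.0, 0.001] [-0.004, 0.0, 0.0]  d 0.097
```

Request:
{"name": "send_rows", "arguments": {"plan": [[[-0.06, 0, 0], [0, 0, 0]], [[-0.15, 0, 0], [0, 0, 0]], [[-0.3, 0, 0], [0, 0, 0]], [[-0.47, 0, 0], [0, 0, 0]], [[-0.647, 0, 0.001], [0, 0, 0]]]}}

```text
time_s: 32.8
tcp_pos: [0.6161, 0.0534, 0.1721]
eef_rot: [-60.2, 89.9, 30.0]
contact_force: [0.8, -0.2, -3.5]
gripper_width: 0.0143
```

Run:
```python
from h import *
info()
c=cap('side');cv2.imwrite('pics/side8c.png',cv2.resize(c['color'][180:310,240:400,::-1],None,fx=4,fy=4))
legs([(.52,.09,.17,178),(.50,.16,.16,142),(.49,.26,.15,103),(.489,.36,.13,92.7),(.489,.36,.075,92.7)])
```

```text
32.8 [0.6161 0.0534 0.1721] jawyaw -179.79 x [ 8.e-04  4.e-04 -1.e+00] F [ 0.8 -0.2 -3.5] w 0.0143 J [ 23.   18.4 -12.5  -0.  -59.  -22.8]
(0.52, 0.09, 0.17, 178) [0.045, 0.656, 0.244] [0.05, 0.002, 0.01]  d 0.105
(0.5, 0.16, 0.16, 142) [0.067, 0.15, 0.462] [0.8, 0.0, 0.0]  d 0.073
(0.49, 0.26, 0.15, 103) [0.067, 0.463, 0.484] [0.867, 0.0, 0.0]  d 0.101
(0.489, 0.36, 0.13, 92.7) [0.133, 0.651, 0.143] [0.229, 0.0, 0.0]  d 0.102
(0.489, 0.36, 0.075, 92.7) [0.367, 0.0, 0.0] [0.0, 0.0, 0.0]  d 0.055
```

View pics/side8c.png

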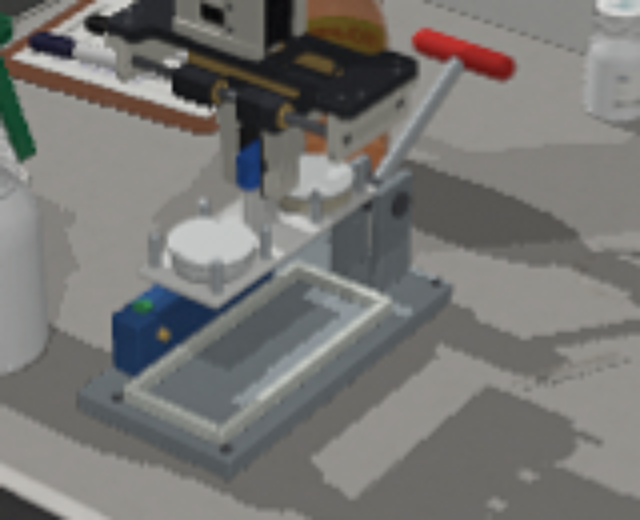

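Carrier is lifted with both dishes and the lever is at rest. Moving to the tray.

Request:
{"name": "send_rows", "arguments": {"plan": [[[0, 0.1, 0.03], [0, 0, 0]], [[0.01, 0.23, 0.08], [0.01, 0, 0]], [[0.02, 0.37, 0.13], [0.02, 0, 0]], [[0.03, 0.52, 0.19], [0.04, 0, 0]], [[0.045, 0.656, 0.244], [0.05, 0.002, 0.01]]]}}

```text
time_s: 33.35
tcp_pos: [0.5183, 0.09, 0.1705]
eef_rot: [-16.7, 90.0, 71.2]
contact_force: [0.6, 0.7, -3.3]
gripper_width: 0.0141
```

Request:
{"name": "send_rows", "arguments": {"plan": [[[0, 0.03, 0.06], [0.12, 0, 0]], [[0.01, 0.06, 0.15], [0.28, 0, 0]], [[0.03, 0.09, 0.25], [0.45, 0, 0]], [[0.05, 0.12, 0.36], [0.63, 0, 0]], [[0.067, 0.15, 0.462], [0.8, 0, 0]]]}}

```text
time_s: 33.85
tcp_pos: [0.4975, 0.1606, 0.1611]
eef_rot: [5.5, 89.9, 57.1]
contact_force: [1.6, 0.6, -2.8]
gripper_width: 0.0136
```

Request:
{"name": "send_rows", "arguments": {"plan": [[[0.01, 0.08, 0.08], [0.15, 0, 0]], [[0.02, 0.17, 0.18], [0.32, 0, 0]], [[0.03, 0.27, 0.28], [0.5, 0, 0]], [[0.05, 0.37, 0.38], [0.68, 0, 0]], [[0.067, 0.463, 0.484], [0.867, 0, 0]]]}}

```text
time_s: 34.35
tcp_pos: [0.4873, 0.2613, 0.1518]
eef_rot: [47.7, 89.9, 60.0]
contact_force: [1.0, -0.1, -3.1]
gripper_width: 0.0138
```

Run:
```python
from h import *
info()
legs([(.489,.36,.13,92.7),(.489,.36,.075,92.7)])
```

```text
34.35 [0.4873 0.2613 0.1518] jawyaw 102.29 x [ 9.0e-04  1.6e-03 -1.0e+00] F [ 1.  -0.1 -3.1] w 0.0138 J [  48.5   13.7  -22.2   -0.   -53.9 -126.2]
(0.489, 0.36, 0.13, 92.7) [0.146, 0.64, 0.151] [0.213, 0.001, -0.002]  d 0.101
(0.489, 0.36, 0.075, 92.7) [0.367, 0.0, 0.0] [0.0, 0.0, 0.0]  d 0.055
```

Request:
{"name": "send_rows", "arguments": {"plan": [[[0.03, 0.13, 0.03], [0.05, 0, 0]], [[0.06, 0.27, 0.06], [0.1, 0, 0]], [[0.09, 0.41, 0.1], [0.15, 0, 0]], [[0.12, 0.55, 0.13], [0.213, 0, 0]], [[0.146, 0.64, 0.151], [0.213, 0.001, -0.002]]]}}

```text
time_s: 34.85
tcp_pos: [0.4886, 0.3612, 0.1304]
eef_rot: [26.9, 90.0, 29.6]
contact_force: [-0.3, -0.2, -2.8]
gripper_width: 0.0137
```

Request:
{"name": "send_rows", "arguments": {"plan": [[[0.05, 0, 0], [0, 0, 0]], [[0.13, 0, 0], [0, 0, 0]], [[0.22, 0, 0], [0, 0, 0]], [[0.3, 0, 0], [0, 0, 0]], [[0.34, 0, 0], [0, 0, 0]]]}}

```text
time_s: 35.35
tcp_pos: [0.4881, 0.3599, 0.0774]
eef_rot: [-125.9, 89.9, -123.2]
contact_force: [-1.1, -0.1, -3.5]
gripper_width: 0.0141
```

Run:
```python
from h import *
info()
c=cap('side');cv2.imwrite('pics/side9c.png',cv2.resize(c['color'][260:420,180:380,::-1],None,fx=4,fy=3.75))
legs([(.489,.36,.0595,92.7)])
```

```text
35.35 [0.4881 0.3599 0.0774] jawyaw 92.67 x [-0.001  -0.0016 -1.    ] F [-1.1 -0.1 -3.5] w 0.0141 J [  54.8   23.1  -19.8    0.   -47.2 -142.2]
(0.489, 0.36, 0.0595, 92.7) [0.117, 0.001, 0.007] [-0.001, -0.002, 0.002]  d 0.018
```

View pics/side9c.png

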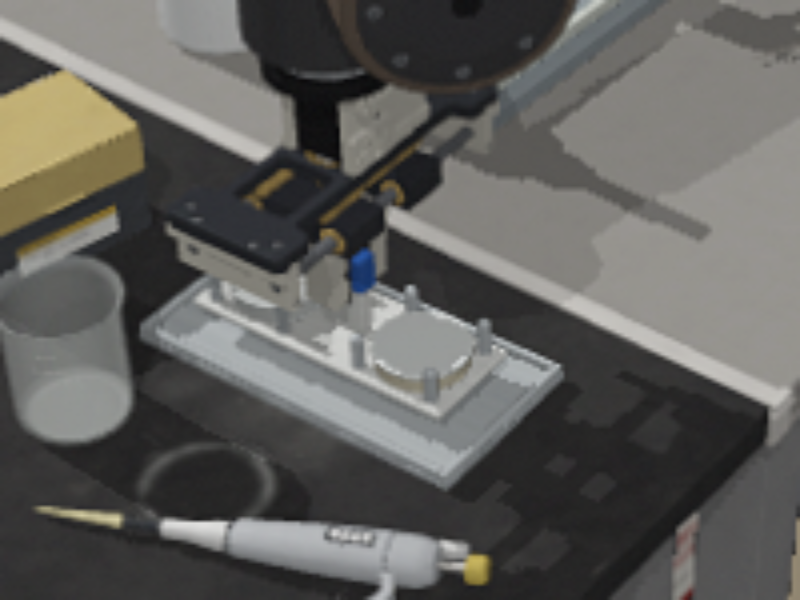

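The carrier is over the tray, well within its walls. Lowering it.

Request:
{"name": "send_rows", "arguments": {"plan": [[[0.03, 0, 0.005], [0, 0, 0]], [[0.06, 0, 0.007], [0, 0, 0]], [[0.09, 0, 0.007], [0, 0, 0]], [[0.117, 0, 0.007], [0, -0.002, 0.002]], [[0.12, 0, 0.007], [0, -0.002, 0.002]]]}}

```text
time_s: 35.9
tcp_pos: [0.4892, 0.3601, 0.0598]
eef_rot: [-1.8, 89.9, 0.9]
contact_force: [-2.5, -1.9, 5.6]
gripper_width: 0.0136
```

Run:
```python
from h import *
info()
```

```text
35.9 [0.4892 0.3601 0.0598] jawyaw 92.7 x [ 9.e-04  0.e+00 -1.e+00] F [-2.5 -1.9  5.6] w 0.0136 J [ 5.480e+01  2.440e+01 -2.070e+01  1.000e-01 -4.490e+01 -1.421e+02]
```

Request:
{"name": "send_rows", "arguments": {"plan": [[[0, 0, 0], [0, 0, 0]], [[0, 0, 0], [0, 0, 0]], [[0, 0, 0], [0, 0, 0]], [[0, 0, 0], [0, 0, 0]], [[0, 0, 0], [0, 0, 0]]], "jaw": 0}}

```text
time_s: 36.4
tcp_pos: [0.4893, 0.3601, 0.0598]
eef_rot: [0.1, 89.9, 2.8]
contact_force: [0.8, 0.4, 0.2]
gripper_width: 0.0432
```

Request:
{"name": "send_rows", "arguments": {"plan": [[[-0.05, 0, 0], [0, 0, 0]], [[-0.2, 0, 0], [0, 0, 0]], [[-0.45, 0, 0], [0, 0, 0]], [[-0.7, 0, 0], [0, 0, 0]], [[-0.95, 0, 0], [0, 0, 0]]]}}

```text
time_s: 36.9
tcp_pos: [0.4891, 0.3599, 0.2044]
eef_rot: [6.7, 89.9, 9.4]
contact_force: [0.5, 0.8, -0.5]
gripper_width: 0.0439
```

Request:
{"name": "send_rows", "arguments": {"plan": [[[0, -0.2, 0], [0, 0, 0]], [[0, -0.4, 0], [0, 0, 0]], [[0, -0.6, 0], [0, 0, 0]], [[0, -0.8, 0], [0, 0, 0]], [[0, -1, 0], [0, 0, 0]]]}}

```text
time_s: 37.4
tcp_pos: [0.496, 0.2089, 0.2051]
eef_rot: [16.0, 89.9, 18.7]
contact_force: [-0.3, -0.4, -0.5]
gripper_width: 0.0437
```

Request:
{"name": "send_rows", "arguments": {"plan": [[[0, -0.2, 0], [0, 0, 0]], [[0, -0.4, 0], [0, 0, 0]], [[0, -0.6, 0], [0, 0, 0]], [[0, -0.8, 0], [0, 0, 0]], [[0, -1, 0], [0, 0, 0]]]}}

```text
time_s: 37.9
tcp_pos: [0.5031, 0.0579, 0.2057]
eef_rot: [18.3, 89.8, 21.0]
contact_force: [-0.1, 0.0, -1.3]
gripper_width: 0.0439
```

Run:
```python
from h import *
info()
for n in ('top','side'):
  c=cap(n,n+'10.png');W=cloud(c)
  t=r.trace(c,'dish_carrier')
  if t:
    p=pts(W,t[0]['mask']);print(n,'plate',rect(p,.006,.018),'posts',rect(p,.028,.045),'grip',rect(p,.06,.085),p[:,2].max())
  for nm in ('white_bottle','amber_bottle','beaker'):
    t=r.trace(c,nm)
    if t: print(nm,np.median(pts(W,t[0]['mask']),0).round(3))
bar()
c=cap('side');cv2.imwrite('pics/fin.png',cv2.resize(c['color'][130:430,150:480,::-1],None,fx=2.4,fy=2))
```

```text
37.9 [0.5031 0.0579 0.2057] jawyaw 92.73 x [ 0.0027  0.001  -1.    ] F [-0.1  0.  -1.3] w 0.0439 J [  28.8    6.3  -23.7    0.   -59.8 -116.1]
top plate (array([518.1, 361.3]), array([119.9,  65. ]), 4.08, 322) posts (array([514.4, 360.8]), array([109.6,  54.8]), 0.67, 41) grip (array([489.8, 359.6]), array([31.5, 13.5]), 0.78, 66) 0.07713908484945287
white_bottle [ 0.612 -0.409  0.085]
amber_bottle [ 0.736 -0.195  0.14 ]
beaker [0.584 0.504 0.044]
side plate (array([493.7, 352.7]), array([184.4,  91.9]), 3.59, 605) posts (array([489. , 361.3]), array([163.8,  62.3]), 2.48, 141) grip (array([489.7, 362.8]), array([17.7, 39.6]), 89.46, 124) 0.07731176732902512
white_bottle [ 0.607 -0.403  0.055]
amber_bottle [ 0.745 -0.183  0.142]
beaker [0.573 0.496 0.059]
bar top 198 [ 0.6184 -0.1871  0.1561] 0.1648
```

View pics/fin.png

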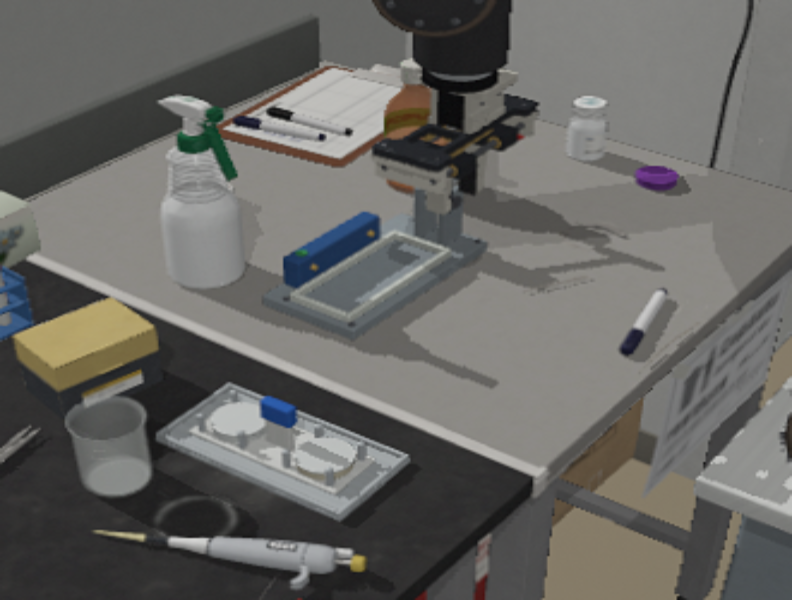

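```bash
python3 -c "
from plant import r
print(r.close_job())"
```

```text
the job is handed in; nothing more can be done
None
```

The job is finished and handed in, at about 38 s on the robot's clock.

**What I did:**
- Only two real dishes were on the bench, and I put one in each well of the carrier where it stood. I left the purple look-alike alone.
- I set the loaded carrier into the nest.
- I pressed the lever to its stop twice, with 19 N and then about 17 N at the stop against 8 N from the spring. It came fully back up each time.
- I lifted the carrier out with its dishes and stood it in the steel tray.

**Last checks:**
- **Carrier:** in the final picture it stands flat inside the tray, with both dishes in their wells. Its top is at about 77 mm, where about 73 mm was expected. The tool height and the contact force both showed it on the tray floor.
- **Lever:** it is back at rest.
- **Bottles and beaker:** in the top view none of the three moved more than a few millimetres. In the side view the amber bottle reads about 1 cm further back than at the start. The gripper partly hides it there, so I put that down to the blocked view.
- **Camera disagreement:** the side camera read up to about 5 mm off the top camera. I trusted the top camera, correcting it by about 1 mm against the known shape of the gripper.
- **Not checked:** I did not look for the marks on the dishes themselves.

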